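Stow the microscope optics in their matching homes

TASK

Tidy the loose optics on the microscope bench: stand the yellow-banded and the blue-banded objective in the cup with the rim of the same colour, put the orange filter cube in the square tray and the white detector head in the oblong tray. Set each one down gently, upright and flat on the floor of its cup or tray, the two blocks squared up with the sides of their trays, and leave the white specimen dish where it is.

Things in the scene. Friction and masses are not known exactly. Their poses are not given: they have to be found in the camera images.
- objective_yellow: Microscope objective standing upright on its wide end: steel cylinder 32 mm in diameter from the base to 36 mm height, then a narrower nose up to 52 mm total height; a yellow ring-shaped shoulder (36 to 43 mm high) is seen from above. About 0.14 kg. Origin at the centre of its underside, z up; its yaw does not matter.
- objective_blue: Microscope objective standing upright on its wide end: steel cylinder 32 mm in diameter from the base to 36 mm height, then a narrower nose up to 52 mm total height; a blue ring-shaped shoulder (36 to 43 mm high) is seen from above. About 0.14 kg. Origin at the centre of its underside, z up; its yaw does not matter.
- filter_cube: Orange filter cube, 38 x 38 mm in plan, 42 mm high, with a round dark window on top; about 0.12 kg. Origin at the centre of its underside; x and y along its sides, z up.
- detector: Long white detector head, 64 mm (its x) by 30 mm (its y) in plan, 40 mm high, grey panel on top; about 0.16 kg. Origin at the centre of its underside, z up.
- cup_yellow: Shallow round cup with a yellow rim, grey inside, fixed to the table: outer diameter 58 mm, inner diameter 48 mm, rim top 7 mm above the table, inner floor 3 mm above the table. Home of the yellow-banded objective. Origin at the centre of its underside, on the table.
- cup_blue: Shallow round cup with a blue rim, grey inside, fixed to the table: outer diameter 58 mm, inner diameter 48 mm, rim top 7 mm above the table, inner floor 3 mm above the table. Home of the blue-banded objective. Origin at the centre of its underside, on the table.
- square_tray: Shallow square aluminium tray, grey inside, fixed to the table: inside 52 x 52 mm, rim 6 mm wide all round with its top 7 mm above the table, inner floor 3 mm above the table. Home of the orange filter cube. Origin at the centre of its underside, on the table; x and y along its sides.
- long_tray: Shallow oblong aluminium tray, grey inside, fixed to the table: inside 80 (its x) x 46 (its y) mm, rim 6 mm wide all round with its top 7 mm above the table, inner floor 3 mm above the table. Home of the white detector head. Origin at the centre of its underside, on the table; x along its long side.
- specimen_dish: White specimen dish with an amber glass disc on top, 60 mm in diameter, 12 mm high, loose on the table, to be left where it is. Origin at the centre of its underside. (Other bystanders among the parts, not listed: a dark steel collar, a grey jar with a black cap, a dark block with a steel stud; none is taller than 45 mm.)
There are look-alikes about, which are no part of the job. What is shaped like the objective_blue but pink is not meant. Leave any turquoise look-alike of the cup_blue alone.

How it is judged (in metres and radians):
At the end, for the whole second after the job is handed in: Each part within 12 mm of the centre of its matching cup or tray, underside less than 6 mm above the home's underside (on its floor), upright within 0.1 rad, released, at rest; cube within 0.3 rad of square to its tray, detector's long side within 0.3 rad of its tray's (horizontal distance between objective_yellow and cup_yellow below 0.012 m and z of objective_yellow in the frame of cup_yellow below 0.006 m and angle between each of objective_yellow, objective_blue, filter_cube, detector's own z axis and vertical below 0.1 rad and linear speed of each of objective_yellow, objective_blue, filter_cube, detector below 0.02 m/s and angular speed of each of objective_yellow, objective_blue, filter_cube, detector below 0.2 rad/s and horizontal distance between objective_blue and cup_blue below 0.012 m and z of objective_blue in the frame of cup_blue below 0.006 m and horizontal distance between filter_cube and square_tray below 0.012 m and z of filter_cube in the frame of square_tray below 0.006 m and horizontal distance between detector and long_tray below 0.012 m and z of detector in the frame of long_tray below 0.006 m and (angle between the x axis of filter_cube and the x axis of square_tray, either way round below 0.3 rad or angle between the x axis of filter_cube and the y axis of square_tray, either way round below 0.3 rad) and angle between the x axis of detector and the x axis of long_tray, either way round below 0.3 rad); the robot touches nothing.
It fails at once if the specimen dish is moved by more than 15 mm (distance of specimen_dish from where it was at the start of the episode above 0.015 m).
It fails at once if the yellow-banded objective is dropped (it moves faster than 0.75 m/s while the fingers do not touch it) (contact force between the fingers and objective_yellow below 0.01 N and linear speed of objective_yellow above 0.75 m/s).
It fails at once if the blue-banded objective is dropped (it moves faster than 0.75 m/s while the fingers do not touch it) (contact force between the fingers and objective_blue below 0.01 N and linear speed of objective_blue above 0.75 m/s).
It fails at once if the filter cube is dropped (it moves faster than 0.75 m/s while the fingers do not touch it) (contact force between the fingers and filter_cube below 0.01 N and linear speed of filter_cube above 0.75 m/s).
It fails at once if the detector head is dropped (it moves faster than 0.75 m/s while the fingers do not touch it) (contact force between the fingers and detector below 0.01 N and linear speed of detector above 0.75 m/s).
It also fails if it takes over 112 s, if anything falls off the work surface, if the arm or the gripper's body presses on something with over 40 N, if the wrist force passes 120 N, or if a joint passes its speed limit or range.

ROBOT

A 6-joint arm with a two-finger parallel gripper is mounted at the origin on the work surface. World frame = base frame: x ahead of the robot, y to its left, z up, the work surface at z = 0. Lengths are in mm, angles in rad, forces in N, time in s.
With the tool pointing down it reaches from about 400 to 925 mm from the base axis. Payload 12.5 kg.
Tool frame: the origin (TCP) lies at the very end of the fingers, on their centre line; the grasp point (between the pads) lies env.grip_point_offset behind it (env.grip_point_offset is the distance from the TCP to the grasp point, in mm); y points along the fingers, z is the direction in which the jaws open and shut, and the axes are right-handed (so a half turn about y gives the same grasp; the last joint's range is limited). The gripper opens to 95 mm and grips with 3 to 60 N. Pads are 20 mm wide; open, the fingers measure 119 mm over their backs; the gripper's body (75 mm by 180 mm) begins 59 mm behind the grasp point.
Start: joints at [1.067, 0.491, 1.559, -0, 1.092, -0.106], TCP at [242.105, 576.222, 214.661] pointing down, gripper open.
Joint ranges: [-3.1, 3.1], [-0.84, 2.19], [0.05, 2.79], [-1.13, 4.28], [0.06, 2.93], [-2.69, 2.69]. Speed limits (rad/s): [2.22, 2.22, 2.79, 3.14, 3.14, 3.14].

INTERFACE

Orientations are given as [roll, pitch, yaw] about the fixed x, y, z axes, in that order (R = Rz(yaw) Ry(pitch) Rx(roll)).
In Python, from cell import readout, read_camera, env, nets gives the robot as it stands.
- The arm moves only by the tool apply_moves, never from a script. Its argument "increments" is a list of rows, each a list of 3 entries, a list of its own where there are three numbers: the shift along the tool's x, y, z in cm, then the turn, a rotation vector about the tool's x, y, z in degrees, then the finger opening in cm, from 0 to 9.51. A call has exactly 5 rows; each row shifts and turns the pose as measured when the row begins, along the tool's axes as they then stand; what a row does not reach is not made up. A row lasts 1/8 s, in which the tool goes at most 62.5 mm and 10.7 degrees, less where a joint would pass 70% of its speed; a pose out of reach is approached as far as the arm can. A call with a gripper value outside its range is refused whole. The fingers move at their own pace and stop on an object; the grip force is fixed at half the most. Time passes only in rows, so rows that do not move let the fingers close, or fill a call up. It gives the time, the measured TCP pose, the force and the opening at its end, in the units of the state.
- readout.state(): the state, without advancing time (a new reading comes with each control period).
- read_camera(name): name is "scene" or "top"; returns a dict with "img" (420x560x3 uint8, red, green, blue), "vfov" (degrees; the focal length in pixels is half the picture's height over the tangent of half this angle, whatever the lens; pixels are square), "cx", "cy" (the principal point, pixels), "rvec" (rotation vector, rad) and "tvec" (3), from world to camera coordinates, as OpenCV has them. Camera axes: x right, y down, z forward; pixel columns grow to the right and rows downward; lengths in mm; the calibration is good to about 2 mm. A picture is of the moment at which its call begins. There is no depth.
- env.job_done(): hands the job in, once; it reports no verdict.
Trained networks look in a picture, given as the dict that the camera call returned (one of the last four; its "shot" number tells which), for a name from the list of things; names that differ only in an ending like _2 or _b are one class to them, and where a whole thing is asked for, a point or a joint stands for the part that bears it (a point fixed in the world has none). Each returns a list of dicts, best first, with "confidence" (0 to 1); they miss things now and then, are a little off and sometimes report something else, mostly with a low value. They report only what shows in the picture. A call takes as long as a camera call. They do not tell look-alikes from the thing itself.
- nets.look_for(picture, thing): "point" ([x, y, z] in mm, in the coordinates of the camera as it stood for that picture, good to about 4 mm: the middle of the surface that is visible of it).
- nets.mark_of(picture, thing): "point" ([x, y, z] in mm, in the coordinates of the camera as it stood for that picture, good to about 4 mm: a listed point, or the origin of a listed thing).
The state is a dict: "t": time; "joints": joint angles; "qvel": joint speeds; "tau": joint torques, N m; "eef_pos": TCP position; "tcp_rot": TCP orientation; "ft_force": force on the tool from outside, world axes, zero at the start; "moment": the same for the moment, N m; "opening": opening from 0.0 (shut) to 1.0 (fully open).
Only numpy, scipy, OpenCV 4.12 (cv2) and the standard library are available. Lean on these libraries where they do the work, as an engineer would, in place of code of your own. Each camera call takes 0.05 s, during which the arm holds its last target. There are 200 camera calls.

## Working session

There is one attempt and no reset: what is moved stays moved. The work goes in short steps, Python scripts to look and compute and a tool call to move; the robot and the scene stay as the last step left them, time stands still between calls to the robot, and variables do not carry over. Pictures are saved under pics/ and viewed, about 12 in all and at most 16, crops included, and the job is handed in when it is done.

Besides the shell and the picture viewer there is one more tool, called by a JSON object that holds its "op" and its "data". apply_moves: Moves the arm, as the interface text tells. Its arguments: {"type":"object","properties":{"increments":{"type":"array"}},"required":["increments"]}

```bash
ls; mkdir -p pics; cat > h.py <<'E'
import numpy as np, cv2
from cell import readout, read_camera, env, nets
def K(p):
    h=p["img"].shape[0]; f=h/2/np.tan(np.radians(p["vfov"])/2)
    return np.array([[f,0,p["cx"]],[0,f,p["cy"]],[0,0,1]])
def RT(p): return cv2.Rodrigues(np.array(p["rvec"],float))[0], np.array(p["tvec"],float)
def w(p,c): R,t=RT(p); return R.T@(np.array(c)-t)
def pix(p,X):
    R,t=RT(p); c=K(p)@(R@np.array(X,float)+t); return c[:2]/c[2]
def ray(p,uv,z):
    R,t=RT(p); d=R.T@np.linalg.inv(K(p))@np.array([uv[0],uv[1],1.]); o=-R.T@t
    return o+d*(z-o[2])/d[2]
E
python3 - <<'E'
from h import *
print(readout.state(), env.grip_point_offset)
T=["objective_yellow","objective_blue","filter_cube","detector","cup_yellow","cup_blue","square_tray","long_tray","specimen_dish"]
for c in ["scene","top"]:
    p=read_camera(c); cv2.imwrite(f"pics/{c}0.png",p["img"][:,:,::-1])
    R,t=RT(p); print(c,p["vfov"],(-R.T@t).round(),R[2].round(2))
    for n in T:
        for k in nets.mark_of(p,n)[:3]:
            X=w(p,k["point"]); print(n,round(k["confidence"],2),X.round(),pix(p,X).round())
E
```

```text
pics
{'t': 0.0, 'joints': array([ 1.06739327e+00,  4.91580273e-01,  1.55946343e+00, -6.65601848e-06,
        1.09171824e+00, -1.05624201e-01]), 'qvel': array([-0.00016221, -0.00102368, -0.00016654, -0.00098333, -0.00142896,
       -0.00032538]), 'tau': array([-1.97860652e-03, -6.12618971e+01, -2.58176547e+01,  6.93080225e-02,
        4.82662779e-02, -5.40854410e-05]), 'eef_pos': array([241.97765615, 575.97934513, 214.04407308]), 'tcp_rot': array([-1.57195973e+00,  1.17406004e-04, -3.97775853e-01]), 'ft_force': array([ 0.56447964,  1.19497079, -0.19459171]), 'moment': array([-0.03766409,  0.01064052, -0.00843311]), 'opening': 0.9982784145846796} 18.8
scene 49.17082251267496 [1059. -523.  682.] [-0.57  0.53 -0.63]
objective_yellow 0.68 [ 455. -157.    2.] [212. 255.]
objective_blue 0.92 [ 622. -125.    0.] [278. 290.]
objective_blue 0.61 [ 543. -136.   -1.] [247. 272.]
filter_cube 0.75 [663.  10.  -2.] [339. 266.]
detector 0.64 [ 540. -379.   -0.] [140. 345.]
cup_yellow 0.94 [ 387. -275.    4.] [145. 267.]
cup_blue 0.5 [296. 228.   1.] [288. 156.]
cup_blue 0.46 [397. 272.   1.] [326. 1
[... 177 characters left out ...]
0.63 [ 454. -156.   -4.] [349. 210.]
objective_blue 0.76 [ 538. -139.    1.] [340. 172.]
objective_blue 0.48 [ 628. -126.   -0.] [333. 133.]
objective_blue 0.19 [ 589. -266.   -2.] [396. 149.]
filter_cube 0.76 [657.  12.  -0.] [271. 120.]
filter_cube 0.3 [470. 136.   3.] [215. 203.]
detector 0.82 [ 538. -378.   -1.] [448. 171.]
cup_yellow 0.96 [ 387. -273.    3.] [404. 240.]
cup_blue 0.98 [296. 232.   1.] [169. 283.]
cup_blue 0.7 [ 455. -156.   -1.] [349. 209.]
cup_blue 0.44 [534. 370.   4.] [109. 175.]
square_tray 0.86 [ 589. -265.   -3.] [396. 149.]
long_tray 0.67 [470. 131.   3.] [217. 202.]
specimen_dish 0.73 [534. 370.   5.] [109. 174.]
specimen_dish 0.35 [ 588. -266.   -1.] [397. 149.]
```

View pics/scene0.png

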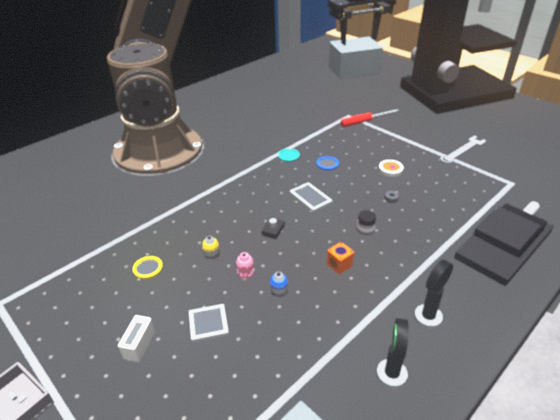

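View pics/top0.png

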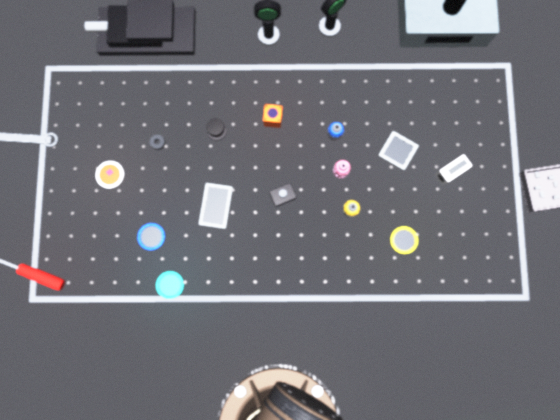

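Both views show all parts: in top, yellow objective (352,208), blue (336,130), cube (272,115), detector (456,168), yellow cup (404,240), blue cup (151,236), square tray (399,150), long tray (216,205). Pink (342,169) and turquoise (170,284) are the decoys. I'll fit the silhouettes in both views.

```bash
cat > fit.py <<'E'
from h import *
from scipy.optimize import minimize
S=6
def box(a,b,z0,z1): return np.array([[x,y,z] for x in(-a/2,a/2) for y in(-b/2,b/2) for z in(z0,z1)])
def cyl(d,z0,z1):
    t=np.linspace(0,2*np.pi,40); return np.array([[d/2*np.cos(a),d/2*np.sin(a),z] for a in t for z in(z0,z1)])
M={"objective_yellow":(cyl(32,36,43),"y",(455,-157),40),"objective_blue":(cyl(32,36,43),"b",(624,-126),40),
"filter_cube":(box(38,38,0,42),"o",(660,11),20),"detector":(box(64,30,0,40),"w",(539,-379),20),
"cup_yellow":(cyl(58,3,7),"y",(387,-274),5),"cup_blue":(cyl(58,3,7),"b",(397,272),5),
"square_tray":(box(64,64,3,7),"w",(589,-265),5),"long_tray":(box(92,58,3,7),"w",(470,132),5)}
def mask(img,c):
    h=cv2.cvtColor(img,cv2.COLOR_RGB2HSV).astype(int); H,s,V=h[...,0],h[...,1],h[...,2]
    m={"y":(H>20)&(H<36)&(s>110)&(V>80),"b":(H>=101)&(H<125)&(s>110)&(V>60),"o":(H<17)&(s>130)&(V>70),"w":(s<70)&(V>115)}[c]
    return m.astype(np.uint8)
def fit(pics,n,x0=None):
    mod,c,xy,zz=M[n]; xy=xy if x0 is None else x0; D=[]
    for p in pics:
        u,v=pix(p,[*xy,zz]).astype(int); r=45
        y0,x_0=max(v-r,0),max(u-r,0); im=p["img"][y0:v+r,x_0:u+r]
        big=cv2.resize(im,None,fx=S,fy=S,interpolation=cv2.INTER_CUBIC); m=mask(big,c)
        m=cv2.morphologyEx(m,cv2.MORPH_CLOSE,np.ones((9,9)))
        nn,l,st,ce=cv2.connectedComponentsWithStats(m)
        ctr=((np.array(pix(p,[*xy,zz]))-[x_0,y0])*S)
        k=[i for i in range(1,nn) if st[i,4]>300]
        if not k: print(n,"no mask"); continue
        k=min(k,key=lambda i:np.hypot(*(ce[i]-ctr))-0.02*np.sqrt(st[i,4]))
        pts=cv2.findNonZero((l==k).astype(np.uint8)); hm=np.zeros_like(m); cv2.fillConvexPoly(hm,cv2.convexHull(pts),1)
        D.append((p,hm,(x_0,y0)))
    def sil(q,p,hm,o):
        a=q[2]; R=np.array([[np.cos(a),-np.sin(a),0],[np.sin(a),np.cos(a),0],[0,0,1]])
        X=mod@R.T+[q[0],q[1],0]; Rr,t=RT(p); cc=(X@Rr.T+t)@K(p).T; uv=cc[:,:2]/cc[:,2:]
        uv=((uv-o+.5)*S-.5).round().astype(np.int32); s=np.zeros_like(hm); cv2.fillConvexPoly(s,cv2.convexHull(uv),1); return s
    def iou(q,d): s=sil(q,*d); return (s&d[1]).sum()/max(1,(s|d[1]).sum())
    out=[]
    for DD in [D]+([[d] for d in D] if len(D)>1 else []):
        best=None
        for a in np.arange(0,np.pi,np.pi/8 if "tray" in n or n in("filter_cube","detector") else 9):
            r=minimize(lambda q:-sum(iou(q*[1,1,.02],d) for d in DD)/len(DD),[*xy,a*50],method="Nelder-Mead",
              options=dict(initial_simplex=[[*xy,a*50],[xy[0]+8,xy[1],a*50],[xy[0],xy[1]+8,a*50],[*xy,a*50+10]],xatol=.1,fatol=1e-4))
            if best is None or r.fun<best.fun: best=r
        out.append((best.x[0].round(1),best.x[1].round(1),round(best.x[2]*.02,3),round(-best.fun,3)))
    return out
E
python3 - <<'E'
from fit import *
ps=[read_camera("scene"),read_camera("top")]
for n in M: print(n,*[tuple(map(float,o)) for o in fit(ps,n)])
E
```

```text
objective_yellow (453.6, -156.6, 0.043, 0.718) (461.5, -160.7, -0.002, 0.946) (451.4, -156.2, 0.2, 0.885)
objective_blue (625.4, -127.0, 0.155, 0.717) (631.6, -131.2, -0.032, 0.941) (623.3, -127.1, 0.213, 0.873)
filter_cube (661.7, 10.2, -0.148, 0.929) (661.9, 10.7, -0.054, 0.928) (661.6, 9.8, 1.41, 0.942)
detector (541.8, -378.8, 1.76, 0.437) (571.2, -422.5, 0.835, 0.17) (542.0, -378.8, 1.755, 0.722)
cup_yellow (387.9, -271.4, -0.033, 0.924) (389.9, -271.6, 0.008, 0.936) (385.7, -272.0, 0.116, 0.92)
cup_blue (398.8, 273.6, -0.045, 0.885) (401.0, 271.5, -0.006, 0.898) (397.9, 273.3, 0.073, 0.882)
square_tray (578.6, -272.6, 1.408, 0.398) (628.9, -302.1, 0.741, 0.159) (581.7, -271.9, 1.21, 0.661)
long_tray (461.6, 134.3, -0.204, 0.356) (556.9, 45.7, 0.802, 0.1) (458.1, 133.5, 2.89, 0.636)
```

```bash
python3 - <<'E'
from fit import *
ps=[read_camera("scene"),read_camera("top")]
rows=[]
for p in ps:
    r=[]
    for n in ["objective_yellow","detector","square_tray","long_tray"]:
        _,c,xy,z=M[n]; u,v=pix(p,[*xy,z]).astype(int); d=20 if n[0]=="o" else 30
        im=cv2.resize(p["img"][v-d:v+d,u-d:u+d],(195,195),interpolation=cv2.INTER_CUBIC); m=mask(im,c)
        r.append(np.vstack([im,np.dstack([m*255]*3)]))
    rows.append(np.hstack(r))
cv2.imwrite("pics/m1.png",cv2.resize(np.vstack(rows),(600,600))[:,:,::-1])
E
```

```text
(no output)
```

View pics/m1.png

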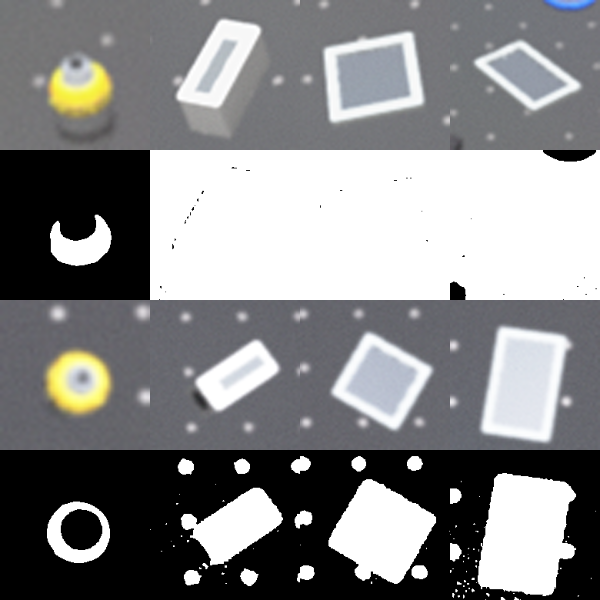

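The table itself passes the white threshold, so I'll raise it and fit only the top faces and rims.

```bash
sed -i 's/"w":(s<70)&(V>115)/"w":(s<70)\&(V>T)/; s/^def mask(img,c):/T=200\ndef mask(img,c):/; s/box(64,30,0,40)/box(64,30,40,40)/; s/box(64,64,3,7)/box(64,64,7,7)/; s/box(92,58,3,7)/box(92,58,7,7)/; s/"w",(539,-379),20/"w",(539,-379),40/' fit.py
sed -i 's/^        nn,l,st/        if c=="w": m=cv2.morphologyEx(m,cv2.MORPH_OPEN,np.ones((15,15)))\n        nn,l,st/; s/>300\]/>1500]/' fit.py
python3 - <<'E'
from fit import *
import fit as F
ps=[read_camera("scene"),read_camera("top")]
for t in (185,205):
  F.T=t
  for n in ["detector","square_tray","long_tray"]: print(t,n,*[tuple(map(float,o)) for o in fit(ps,n)])
E
```

```text
185 detector (538.5, -380.4, -1.003, 0.83) (540.4, -380.7, -0.961, 0.837) (535.9, -379.5, 2.172, 0.843)
185 square_tray (586.4, -267.5, 1.017, 0.905) (588.4, -267.3, 1.018, 0.912) (585.6, -267.6, 1.033, 0.906)
185 long_tray (464.5, 134.5, -0.172, 0.892) (467.5, 134.5, 2.989, 0.892) (463.3, 135.2, 2.97, 0.901)
205 detector (538.3, -380.1, 2.144, 0.869) (540.5, -380.8, 2.161, 0.894) (535.5, -379.8, 2.171, 0.874)
205 square_tray (586.3, -267.3, 1.022, 0.931) (587.8, -267.5, 1.026, 0.94) (585.6, -268.0, 1.032, 0.935)
long_tray no mask
205 long_tray (463.6, 135.0, -0.161, 0.932)
```

```bash
cat > plan.py <<'E'
from h import *
from scipy.spatial.transform import Rotation as Ro
import sys, json
def plan(wps,st=None):
    # wps: (x,y,z,psi,opening_cm,rows)
    s=readout.state(); P=np.array(s["eef_pos"],float); R=Ro.from_euler("xyz",s["tcp_rot"])
    print("now",P.round(1),np.round(s["tcp_rot"],3),"open",round(s["opening"]*95.1,1),"t",s["t"],"F",np.round(s["ft_force"],1),"q6",round(s["joints"][5],2))
    rows=[]
    for x,y,z,psi,o,n in wps:
        T=np.array([x,y,z]); RT_=Ro.from_euler("xyz",[-np.pi/2,0,psi])
        for i in range(n):
            k=n-i; d=R.inv().apply(T-P)/k; rv=(R.inv()*RT_).as_rotvec()/k
            if np.linalg.norm(d)>62.5 or np.linalg.norm(rv)>.187: print("TOO FAST",np.linalg.norm(d),np.linalg.norm(rv))
            rows.append([[round(float(a)/10,2)+0 for a in d],[round(float(a)*57.2958,1)+0 for a in rv],o])
            P=P+R.apply(d); R=R*Ro.from_rotvec(rv)
    for i in range(0,len(rows),5): print(json.dumps(rows[i:i+5]))
E
python3 -c "
from plan import *
plan([(661.7,10.2,150,-.13,6.5,15)])"
```

```text
now [242.1 576.2 214.7] [-1.571  0.    -0.398] open 95.6 t 1.3 F [-0.3  0.5 -0.8] q6 -0.11
[[[4.04, 0.43, -2.4], [0.0, -1.0, 0.0], 6.5], [[4.0, 0.43, -2.47], [0.0, -1.0, 0.0], 6.5], [[3.95, 0.43, -2.54], [0.0, -1.0, 0.0], 6.5], [[3.91, 0.43, -2.61], [0.0, -1.0, 0.0], 6.5], [[3.86, 0.43, -2.68], [0.0, -1.0, 0.0], 6.5]]
[[[3.81, 0.43, -2.75], [0.0, -1.0, 0.0], 6.5], [[3.76, 0.43, -2.81], [0.0, -1.0, 0.0], 6.5], [[3.71, 0.43, -2.88], [0.0, -1.0, 0.0], 6.5], [[3.66, 0.43, -2.95], [0.0, -1.0, 0.0], 6.5], [[3.61, 0.43, -3.01], [0.0, -1.0, 0.0], 6.5]]
[[[3.55, 0.43, -3.07], [0.0, -1.0, 0.0], 6.5], [[3.5, 0.43, -3.14], [0.0, -1.0, 0.0], 6.5], [[3.44, 0.43, -3.2], [0.0, -1.0, 0.0], 6.5], [[3.38, 0.43, -3.26], [0.0, -1.0, 0.0], 6.5], [[3.32, 0.43, -3.32], [0.0, -1.0, 0.0], 6.5]]
```

{"op": "apply_moves", "data": {"increments": [[[4.04,0.43,-2.4],[0,-1,0],6.5],[[4.0,0.43,-2.47],[0,-1,0],6.5],[[3.95,0.43,-2.54],[0,-1,0],6.5],[[3.91,0.43,-2.61],[0,-1,0],6.5],[[3.86,0.43,-2.68],[0,-1,0],6.5]]}}

```text
t: 1.92
eef_pos: [384.4, 384.7, 192.7]
tcp_rot: [-1.569, -0.001, -0.303]
ft_force: [0.8, 0.3, -0.7]
opening: 0.684
```

{"op": "apply_moves", "data": {"increments": [[[3.81,0.43,-2.75],[0,-1,0],6.5],[[3.76,0.43,-2.81],[0,-1,0],6.5],[[3.71,0.43,-2.88],[0,-1,0],6.5],[[3.66,0.43,-2.95],[0,-1,0],6.5],[[3.61,0.43,-3.01],[0,-1,0],6.5]]}}

```text
t: 2.55
eef_pos: [530.0, 190.3, 171.2]
tcp_rot: [-1.567, -0.003, -0.212]
ft_force: [-0.2, 0.1, -0.0]
opening: 0.684
```

{"op": "apply_moves", "data": {"increments": [[[3.55,0.43,-3.07],[0,-1,0],6.5],[[3.5,0.43,-3.14],[0,-1,0],6.5],[[3.44,0.43,-3.2],[0,-1,0],6.5],[[3.38,0.43,-3.26],[0,-1,0],6.5],[[3.32,0.43,-3.32],[0,-1,0],6.5]]}}

```text
t: 3.18
eef_pos: [675.9, -4.3, 149.4]
tcp_rot: [-1.567, -0.004, -0.122]
ft_force: [0.8, 0.9, -0.1]
opening: 0.681
```

```bash
python3 -c "
from plan import *
plan([(661.7,10.2,70,-.13,6.5,4),(661.7,10.2,70,-.13,6.5,1)])"
```

```text
now [675.9  -4.3 149.4] [-1.567 -0.004 -0.122] open 64.8 t 3.175 F [ 0.8  0.9 -0.1] q6 -1.56
[[[-0.4, 1.98, 0.31], [-0.1, 0.1, 0.1], 6.5], [[-0.4, 1.98, 0.31], [-0.1, 0.1, 0.1], 6.5], [[-0.4, 1.98, 0.31], [-0.1, 0.1, 0.1], 6.5], [[-0.4, 1.99, 0.31], [-0.1, 0.1, 0.1], 6.5], [[0.0, 0.0, 0.0], [0.0, 0.0, 0.0], 6.5]]
```

{"op": "apply_moves", "data": {"increments": [[[-0.4,1.98,0.31],[-0.1,0.1,0.1],6.5],[[-0.4,1.98,0.31],[-0.1,0.1,0.1],6.5],[[-0.4,1.98,0.31],[-0.1,0.1,0.1],6.5],[[-0.4,1.99,0.31],[-0.1,0.1,0.1],6.5],[[0,0,0],[0,0,0],6.5]]}}

```text
t: 3.8
eef_pos: [663.3, 6.1, 66.8]
tcp_rot: [-1.575, 0.003, -0.134]
ft_force: [0.2, 0.9, 0.6]
opening: 0.684
```

```bash
cat > look.py <<'E'
from h import *
def look(name,X,r=60,out=(390,390)):
    ims=[]
    for c in ["scene","top"]:
        p=read_camera(c); u,v=pix(p,X).astype(int); u=min(max(u,r),559-r); v=min(max(v,r),419-r)
        ims.append(cv2.resize(p["img"][v-r:v+r,u-r:u+r],out,interpolation=cv2.INTER_CUBIC))
    cv2.imwrite(f"pics/{name}.png",np.hstack(ims)[:,:,::-1])
E
python3 -c "
from look import *; from plan import *
look('cube1',[661,10,45])
plan([(661.7,10.2,10,-.13,6.5,4),(661.7,10.2,10,-.13,6.5,1)])"
```

```text
now [664.4   5.9  68.5] [-1.575e+00 -1.000e-03 -1.340e-01] open 65.0 t 3.9 F [ 1.1 -0.3  0.2] q6 -1.52
[[[-0.08, 1.46, 0.1], [0.1, -0.1, 0.0], 6.5], [[-0.08, 1.46, 0.1], [0.1, -0.1, 0.0], 6.5], [[-0.08, 1.46, 0.1], [0.1, -0.1, 0.0], 6.5], [[-0.08, 1.46, 0.1], [0.1, -0.1, 0.0], 6.5], [[0.0, 0.0, 0.0], [0.0, 0.0, 0.0], 6.5]]
```

View pics/cube1.png

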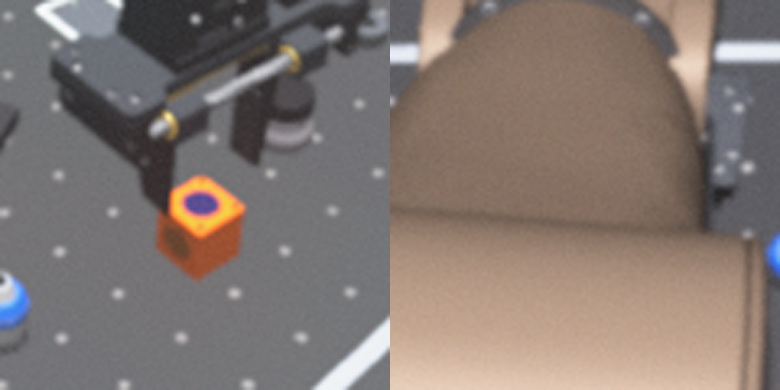

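The gripper straddles the cube (crop 205,200). I'll descend now.

{"op": "apply_moves", "data": {"increments": [[[-0.1,1.46,0.13],[0.1,-0.1,0],6.5],[[-0.1,1.46,0.13],[0.1,0,0],6.5],[[-0.1,1.46,0.13],[0,0,0],6.5],[[-0.05,1.4,0.1],[0,0,0],6.5],[[0,0,0],[0,0,0],6.5]]}}

```text
t: 4.53
eef_pos: [662.0, 11.2, 7.7]
tcp_rot: [-1.571, -0.002, -0.133]
ft_force: [0.7, -1.3, 0.6]
opening: 0.68
```

```bash
python3 -c "
from plan import *
for i in range(4): s=readout.state(); print(s['eef_pos'].round(1))
plan([(661.7,10.2,10,-.13,6.5,2),(661.7,10.2,10,-.13,2,3)])"
```

```text
[662.   11.2   7.7]
[662.   11.2   7.7]
[662.   11.2   7.7]
[662.   11.2   7.7]
now [662.   11.2   7.7] [-1.571 -0.002 -0.133] open 64.7 t 4.525 F [ 0.7 -1.3  0.6] q6 -1.52
[[[-0.01, -0.12, -0.05], [0.0, -0.1, 0.1], 6.5], [[-0.01, -0.12, -0.05], [0.0, -0.1, 0.1], 6.5], [[0.0, 0.0, 0.0], [0.0, 0.0, 0.0], 2], [[0.0, 0.0, 0.0], [0.0, 0.0, 0.0], 2], [[0.0, 0.0, 0.0], [0.0, 0.0, 0.0], 2]]
```

{"op": "apply_moves", "data": {"increments": [[[0,-0.15,-0.05],[0,0,0],6.5],[[0,-0.15,0],[0,0,0],3.0],[[0,0,0],[0,0,0],2],[[0,0,0],[0,0,0],2],[[0,0,0],[0,0,0],2]]}}

```text
t: 5.15
eef_pos: [662.7, 10.5, 12.2]
tcp_rot: [-1.571, -0.004, -0.133]
ft_force: [0.5, -0.4, -1.7]
opening: 0.399
```

```bash
python3 -c "
from plan import *
plan([(662,10.2,110,-.13,2,5),(586.5,-267.5,110,-.549,2,10)])"
```

```text
now [662.7  10.5  12.2] [-1.571 -0.004 -0.133] open 37.9 t 5.15 F [ 0.5 -0.4 -1.7] q6 -1.52
[[[-0.01, -1.96, -0.01], [0.0, 0.0, 0.0], 2], [[-0.01, -1.96, -0.01], [0.0, 0.0, 0.0], 2], [[-0.01, -1.96, -0.01], [0.0, 0.0, 0.0], 2], [[-0.01, -1.96, -0.01], [0.0, 0.0, 0.0], 2], [[-0.01, -1.96, -0.01], [0.0, 0.0, 0.0], 2]]
[[[-0.39, 0.0, -2.85], [0.0, 2.4, 0.0], 2], [[-0.27, 0.0, -2.87], [0.0, 2.4, 0.0], 2], [[-0.15, 0.0, -2.87], [0.0, 2.4, 0.0], 2], [[-0.03, 0.0, -2.88], [0.0, 2.4, 0.0], 2], [[0.09, 0.0, -2.88], [0.0, 2.4, 0.0], 2]]
[[[0.21, 0.0, -2.87], [0.0, 2.4, 0.0], 2], [[0.33, 0.0, -2.86], [0.0, 2.4, 0.0], 2], [[0.45, 0.0, -2.84], [0.0, 2.4, 0.0], 2], [[0.57, 0.0, -2.82], [0.0, 2.4, 0.0], 2], [[0.69, 0.0, -2.79], [0.0, 2.4, 0.0], 2]]
```

{"op": "apply_moves", "data": {"increments": [[[0,-1.9,0],[0,0,0],2],[[0,-1.9,0],[0,0,0],2],[[0,-1.9,0],[0,0,0],2],[[0,-1.9,0],[0,0,0],2],[[0,-1.9,0],[0,0,0],2]]}}

```text
t: 5.78
eef_pos: [662.2, 10.6, 114.7]
tcp_rot: [-1.571, -0.005, -0.133]
ft_force: [1.0, 0.2, -1.1]
opening: 0.398
```

{"op": "apply_moves", "data": {"increments": [[[-0.39,0,-2.8],[0,2.4,0],2],[[-0.27,0,-2.8],[0,2.4,0],2],[[-0.15,0,-2.8],[0,2.4,0],2],[[-0.03,0,-2.8],[0,2.4,0],2],[[0.09,0,-2.8],[0,2.4,0],2]]}}

```text
t: 6.4
eef_pos: [625.3, -126.7, 124.9]
tcp_rot: [-1.568, -0.015, -0.345]
ft_force: [0.2, 0.8, -2.0]
opening: 0.4
```

{"op": "apply_moves", "data": {"increments": [[[0.21,0,-2.8],[0,2.4,0],2],[[0.33,0,-2.8],[0,2.4,0],2],[[0.45,0,-2.8],[0,2.4,0],2],[[0.57,0,-2.5],[0,2.4,0],2],[[0.5,0,-2],[0,2,0],2]]}}

```text
t: 7.02
eef_pos: [589.7, -257.9, 132.8]
tcp_rot: [-1.564, -0.021, -0.555]
ft_force: [-0.2, -0.2, -1.9]
opening: 0.399
```

```bash
python3 -c "
from plan import *
plan([(586.5,-267.5,40,-.549,2,4),(586.5,-267.5,40,-.549,2,1)])"
```

```text
now [ 589.7 -257.9  132.8] [-1.564 -0.021 -0.555] open 38.0 t 7.025 F [-0.2 -0.2 -1.9] q6 -1.54
[[[0.01, 2.32, -0.26], [-0.1, -0.1, 0.3], 2], [[0.02, 2.32, -0.26], [-0.1, -0.1, 0.3], 2], [[0.03, 2.32, -0.26], [-0.1, -0.1, 0.3], 2], [[0.05, 2.32, -0.25], [-0.1, -0.1, 0.3], 2], [[0.0, 0.0, 0.0], [0.0, 0.0, 0.0], 2]]
```

{"op": "apply_moves", "data": {"increments": [[[0.0,2.3,-0.26],[-0.1,-0.1,0.3],2],[[0.02,2.3,-0.26],[-0.1,0,0.3],2],[[0.03,2.3,-0.26],[-0.1,0,0.3],2],[[0.05,2.3,-0.25],[-0.1,0,0.3],2],[[0,0,0],[0,0,0],2]]}}

```text
t: 7.65
eef_pos: [585.5, -265.9, 34.4]
tcp_rot: [-1.571, 0.003, -0.551]
ft_force: [0.7, -0.5, -1.0]
opening: 0.4
```

```bash
python3 -c "
from plan import *; from look import *
plan([(586.5,-267.5,17,-.549,2,3),(586.5,-267.5,17,-.549,2,2)])
look('cube2',[586,-267,25])"
```

```text
now [ 585.5 -265.9   34.4] [-1.571  0.003 -0.551] open 38.1 t 7.65 F [ 0.7 -0.5 -1. ] q6 -1.55
[[[0.06, 0.58, -0.03], [0.0, 0.0, -0.1], 2], [[0.06, 0.58, -0.03], [0.0, 0.0, -0.1], 2], [[0.06, 0.58, -0.03], [0.0, 0.0, -0.1], 2], [[0.0, 0.0, 0.0], [0.0, 0.0, 0.0], 2], [[0.0, 0.0, 0.0], [0.0, 0.0, 0.0], 2]]
```

View pics/cube2.png

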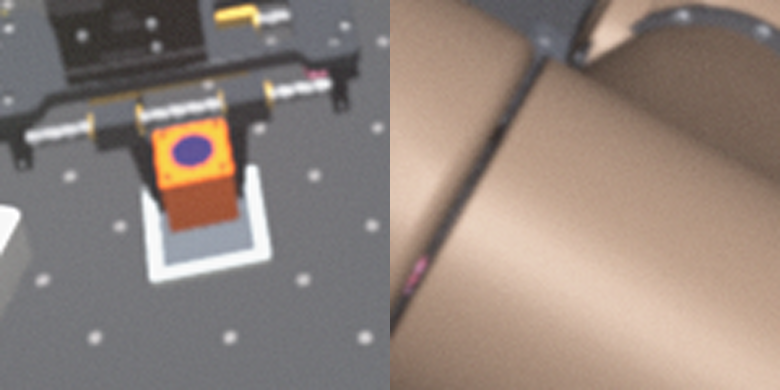

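The cube is aligned over the tray and squared (crop 200,190 above tray 205,230). I'll lower it.

{"op": "apply_moves", "data": {"increments": [[[0.04,0.55,-0.03],[0,0,0],2],[[0.04,0.5,-0.03],[0,0,0],2],[[0.02,0.4,-0.03],[0,0,0],2],[[0,0.1,0],[0,0,0],2],[[0,0,0],[0,0,0],2]]}}

```text
t: 8.38
eef_pos: [587.9, -268.1, 22.3]
tcp_rot: [-1.571, -0.004, -0.551]
ft_force: [0.0, 0.6, -1.9]
opening: 0.397
```

{"op": "apply_moves", "data": {"increments": [[[-0.05,0.2,0],[0,0,0],2],[[-0.05,0.2,0],[0,0,0],2],[[0,0.15,0],[0,0,0],2],[[0,0.1,0],[0,0,0],2],[[0,0,0],[0,0,0],2]]}}

```text
t: 9.0
eef_pos: [587.0, -267.6, 15.5]
tcp_rot: [-1.571, -0.004, -0.551]
ft_force: [0.0, 0.7, -1.6]
opening: 0.4
```

{"op": "apply_moves", "data": {"increments": [[[0,0.05,0],[0,0,0],2],[[0,0.05,0],[0,0,0],2],[[0,0.03,0],[0,0,0],2],[[0,0,0],[0,0,0],2],[[0,0,0],[0,0,0],2]]}}

```text
t: 9.62
eef_pos: [587.1, -267.6, 15.2]
tcp_rot: [-1.571, -0.005, -0.551]
ft_force: [-0.5, 0.1, 0.7]
opening: 0.404
```

{"op": "apply_moves", "data": {"increments": [[[0,0,0],[0,0,0],5.5],[[0,0,0],[0,0,0],5.5],[[0,0,0],[0,0,0],5.5],[[0,-0.5,0],[0,0,0],5.5],[[0,-1.5,0],[0,0,0],5.5]]}}

```text
t: 10.25
eef_pos: [586.9, -267.5, 35.1]
tcp_rot: [-1.571, -0.004, -0.551]
ft_force: [-0.4, -0.7, -0.1]
opening: 0.577
```

```bash
python3 -c "
from plan import *
plan([(587,-267.5,90,-.55,5.5,3),(538.3,-380.3,90,-.99,5.5,6),(538.3,-380.3,70,-.99,5.5,1)])"
```

```text
now [ 586.9 -267.5   35.1] [-1.571 -0.004 -0.551] open 54.9 t 10.25 F [-0.4 -0.7 -0.1] q6 -1.55
[[[0.01, -1.83, 0.0], [0.0, 0.0, 0.1], 5.5], [[0.01, -1.83, 0.0], [0.0, 0.0, 0.1], 5.5], [[0.0, -1.83, 0.0], [0.0, 0.0, 0.1], 5.5], [[0.29, 0.0, -2.03], [0.0, 4.2, 0.0], 5.5], [[0.44, 0.0, -2.0], [0.0, 4.2, 0.0], 5.5]]
[[[0.58, 0.0, -1.96], [0.0, 4.2, 0.0], 5.5], [[0.73, 0.0, -1.91], [0.0, 4.2, 0.0], 5.5], [[0.86, 0.0, -1.86], [0.0, 4.2, 0.0], 5.5], [[1.0, 0.0, -1.79], [0.0, 4.2, 0.0], 5.5], [[0.0, 2.0, 0.0], [0.0, 0.0, 0.0], 5.5]]
```

{"op": "apply_moves", "data": {"increments": [[[0.01,-1.83,0],[0,0,0.1],5.5],[[0.01,-1.83,0],[0,0,0.1],5.5],[[0,-1.83,0],[0,0,0.1],5.5],[[0.29,0,-2.03],[0,4.2,0],5.5],[[0.44,0,-2.0],[0,4.2,0],5.5]]}}

```text
t: 10.88
eef_pos: [572.0, -305.5, 99.1]
tcp_rot: [-1.57, -0.005, -0.699]
ft_force: [-0.3, -0.0, 0.0]
opening: 0.578
```

{"op": "apply_moves", "data": {"increments": [[[0.58,0,-1.96],[0,4.2,0],5.5],[[0.73,0,-1.91],[0,4.2,0],5.5],[[0.86,0,-1.86],[0,4.2,0],5.5],[[1.0,0,-1.79],[0,4.2,0],5.5],[[0,1.5,0],[0,0,0],5.5]]}}

```text
t: 11.5
eef_pos: [538.9, -384.6, 91.0]
tcp_rot: [-1.566, -0.012, -1.003]
ft_force: [0.1, -0.1, 0.4]
opening: 0.578
```

```bash
python3 -c "
from plan import *; from look import *
plan([(538.3,-380.3,11,-.99,5.5,4),(538.3,-380.3,11,-.99,5.5,1)])
look('det1',[545,-330,30])"
```

```text
now [ 538.9 -384.6   91. ] [-1.566 -0.012 -1.003] open 54.9 t 11.5 F [ 0.1 -0.1  0.4] q6 -1.29
[[[-0.12, 2.0, 0.04], [-0.1, -0.2, 0.2], 5.5], [[-0.12, 2.0, 0.04], [-0.1, -0.2, 0.2], 5.5], [[-0.11, 2.0, 0.04], [-0.1, -0.2, 0.2], 5.5], [[-0.1, 2.0, 0.05], [-0.1, -0.2, 0.2], 5.5], [[0.0, 0.0, 0.0], [0.0, 0.0, 0.0], 5.5]]
```

View pics/det1.png

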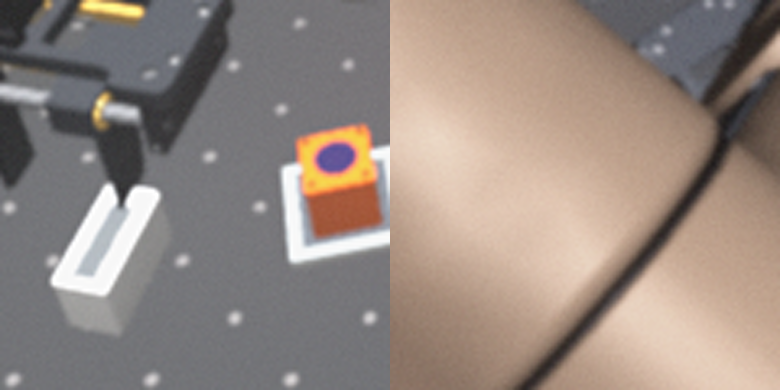

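```bash
python3 -c "
from fit import *; import fit as F
p=read_camera('scene'); s=readout.state(); P=s['eef_pos']; a=s['tcp_rot'][2]
j=np.array([-np.sin(a),np.cos(a),0]); x=np.array([np.cos(a),np.sin(a),0])
u0,v0=pix(p,[545,-330,30]).astype(int); u0=max(u0,60); v0=min(v0,359); print(P.round(1),u0,v0)
for X in [P+27.5*j,P-27.5*j,P+39.5*j,P-39.5*j]:
  for e in (-10,10): print(((pix(p,X+e*x)-[u0-60,v0-60])*3.25).round())
F.T=205
print(fit([p],'detector'))
c,sn=np.cos(-.99),np.sin(-.99)
for dx,dy in((32,15),(32,-15),(-32,-15),(-32,15)): print(((pix(p,[538.3+c*dx-sn*dy,-380.3+sn*dx+c*dy,40])-[u0-60,v0-60])*3.25).round())
"
```

```text
[ 538.6 -382.2   88.8] 162 319
[138. 169.]
[120. 201.]
[ 38. 151.]
[ 18. 183.]
[160. 173.]
[142. 206.]
[ 17. 147.]
[ -3. 178.]
[(np.float64(540.7), np.float64(-380.8), np.float64(-0.964), np.float64(0.899))]
[102. 290.]
[ 47. 280.]
[105. 179.]
[157. 188.]
```

{"op": "apply_moves", "data": {"increments": [[[-0.05,1.95,0.04],[-0.1,-0.2,0.2],5.5],[[-0.05,1.95,0.04],[-0.1,-0.2,0.2],5.5],[[-0.05,1.9,0.04],[-0.1,0,0.2],5.5],[[0,1.8,0.03],[0,0,0.1],5.5],[[0,0,0],[0,0,0],5.5]]}}

```text
t: 12.28
eef_pos: [539.6, -377.6, 5.8]
tcp_rot: [-1.573, 0.009, -0.988]
ft_force: [-0.5, -0.1, 0.1]
opening: 0.578
```

{"op": "apply_moves", "data": {"increments": [[[0.12,-0.25,-0.08],[0,0,-0.3],5.5],[[0.12,-0.25,-0.08],[0,0,-0.2],5.5],[[0,0,0],[0,0,0],2],[[0,0,0],[0,0,0],2],[[0,0,0],[0,0,0],2]]}}

```text
t: 12.9
eef_pos: [540.3, -381.7, 13.3]
tcp_rot: [-1.573, -0.004, -0.989]
ft_force: [0.3, 0.5, 0.2]
opening: 0.316
```

```bash
python3 -c "
from plan import *
plan([(540,-380.5,105,-.99,2,5),(532,-160,115,-.6,2,8),(465,134.8,110,-.165,2,10),(465,134.8,110,-.165,2,2)])"
```

```text
now [ 540.3 -381.7   13.3] [-1.573 -0.004 -0.989] open 30.1 t 12.9 F [0.3 0.5 0.2] q6 -1.29
[[[-0.02, -1.83, 0.0], [0.0, 0.0, 0.0], 2], [[-0.02, -1.83, 0.01], [0.0, 0.0, 0.0], 2], [[-0.02, -1.83, 0.01], [0.0, 0.0, 0.0], 2], [[-0.02, -1.83, 0.01], [0.0, 0.0, 0.0], 2], [[-0.02, -1.83, 0.01], [0.0, 0.0, 0.0], 2]]
[[[-2.36, -0.12, 1.43], [0.0, -2.8, 0.0], 2], [[-2.29, -0.12, 1.54], [0.0, -2.8, 0.0], 2], [[-2.21, -0.12, 1.65], [0.0, -2.8, 0.0], 2], [[-2.13, -0.12, 1.76], [0.0, -2.8, 0.0], 2], [[-2.04, -0.12, 1.86], [0.0, -2.8, 0.0], 2]]
[[[-1.94, -0.12, 1.96], [0.0, -2.8, 0.0], 2], [[-1.85, -0.12, 2.05], [0.0, -2.8, 0.0], 2], [[-1.74, -0.13, 2.14], [0.0, -2.8, 0.0], 2], [[-2.22, 0.05, 2.05], [0.0, -2.5, 0.0], 2], [[-2.13, 0.05, 2.15], [0.0, -2.5, 0.0], 2]]
[[[-2.03, 0.05, 2.24], [0.0, -2.5, 0.0], 2], [[-1.93, 0.05, 2.33], [0.0, -2.5, 0.0], 2], [[-1.83, 0.05, 2.41], [0.0, -2.5, 0.0], 2], [[-1.72, 0.05, 2.48], [0.0, -2.5, 0.0], 2], [[-1.61, 0.05, 2.56], [0.0, -2.5, 0.0], 2]]
[[[-1.5, 0.05, 2.63], [0.0, -2.5, 0.0], 2], [[-1.38, 0.05, 2.69], [0.0, -2.5, 0.0], 2], [[-1.27, 0.05, 2.75], [0.0, -2.5, 0.0], 2], [[0.0, 0.0, 0.0], [0.0, 0.0, 0.0], 2], [[0.0, 0.0, 0.0], [0.0, 0.0, 0.0], 2]]
```

{"op": "apply_moves", "data": {"increments": [[[0,-1.83,0],[0,0,0],2],[[0,-1.83,0],[0,0,0],2],[[0,-1.83,0],[0,0,0],2],[[0,-1.83,0],[0,0,0],2],[[0,-1.83,0],[0,0,0],2]]}}

```text
t: 13.52
eef_pos: [540.0, -381.0, 111.1]
tcp_rot: [-1.573, -0.003, -0.988]
ft_force: [-0.3, -0.5, -2.2]
opening: 0.314
```

{"op": "apply_moves", "data": {"increments": [[[-2.36,0,1.43],[0,-2.8,0],2],[[-2.29,0,1.54],[0,-2.8,0],2],[[-2.21,0,1.65],[0,-2.8,0],2],[[-2.13,0,1.76],[0,-2.8,0],2],[[-2.04,0,1.86],[0,-2.8,0],2]]}}

```text
t: 14.15
eef_pos: [535.1, -241.7, 117.6]
tcp_rot: [-1.573, -0.011, -0.739]
ft_force: [-0.2, 0.9, -1.9]
opening: 0.313
```

{"op": "apply_moves", "data": {"increments": [[[-1.94,0,1.96],[0,-2.8,0],2],[[-1.85,0,2.05],[0,-2.8,0],2],[[-1.74,0,2.14],[0,-2.8,0],2],[[-2.22,0,2.05],[0,-2.5,0],2],[[-2.13,0,2.15],[0,-2.5,0],2]]}}

```text
t: 14.78
eef_pos: [517.5, -96.0, 121.4]
tcp_rot: [-1.575, -0.015, -0.498]
ft_force: [-0.6, -0.0, -2.0]
opening: 0.314
```

```bash
python3 -c "
from plan import *
plan([(467,130,115,-.165,2,10)])"
```

```text
now [517.5 -96.  121.4] [-1.575 -0.015 -0.498] open 29.9 t 14.775 F [-0.6 -0.  -2. ] q6 -1.37
[[[-1.52, 0.03, 1.74], [0.0, -1.9, 0.1], 2], [[-1.46, 0.04, 1.79], [0.0, -1.9, 0.1], 2], [[-1.4, 0.04, 1.84], [0.0, -1.9, 0.1], 2], [[-1.34, 0.04, 1.89], [0.0, -1.9, 0.1], 2], [[-1.28, 0.05, 1.93], [0.0, -1.9, 0.1], 2]]
[[[-1.21, 0.05, 1.97], [0.0, -1.9, 0.1], 2], [[-1.15, 0.05, 2.01], [0.0, -1.9, 0.1], 2], [[-1.08, 0.06, 2.05], [0.0, -1.9, 0.1], 2], [[-1.01, 0.06, 2.08], [0.0, -1.9, 0.1], 2], [[-0.94, 0.06, 2.12], [0.0, -1.9, 0.1], 2]]
```

{"op": "apply_moves", "data": {"increments": [[[-1.52,0.03,1.74],[0,-1.9,0.1],2],[[-1.46,0.04,1.79],[0,-1.9,0.1],2],[[-1.4,0.04,1.84],[0,-1.9,0.1],2],[[-1.34,0.04,1.89],[0,-1.9,0.1],2],[[-1.28,0.05,1.93],[0,-1.9,0.1],2]]}}

```text
t: 15.4
eef_pos: [491.8, 20.9, 123.3]
tcp_rot: [-1.576, -0.011, -0.326]
ft_force: [-0.3, -0.0, -1.7]
opening: 0.316
```

{"op": "apply_moves", "data": {"increments": [[[-1.21,0.05,1.97],[0,-1.9,0.1],2],[[-1.15,0.05,2.01],[0,-1.9,0.1],2],[[-1.08,0.06,2.05],[0,-1.9,0.1],2],[[-1.01,0.06,2.0],[0,-1.9,0.1],2],[[-0.9,0.06,1.5],[0,-1.7,0.1],2]]}}

```text
t: 16.02
eef_pos: [464.6, 130.6, 124.5]
tcp_rot: [-1.575, -0.006, -0.157]
ft_force: [0.3, 0.4, -2.1]
opening: 0.315
```

```bash
python3 -c "
from plan import *
plan([(465.3,134.8,45,-.165,2,4),(465.3,134.8,45,-.165,2,1)])"
```

```text
now [464.6 130.6 124.5] [-1.575 -0.006 -0.157] open 30.0 t 16.025 F [ 0.3  0.4 -2.1] q6 -1.27
[[[-0.01, 1.99, 0.11], [0.1, 0.1, 0.1], 2], [[-0.01, 1.99, 0.11], [0.1, 0.1, 0.1], 2], [[-0.01, 1.99, 0.11], [0.1, 0.1, 0.1], 2], [[0.0, 1.99, 0.11], [0.1, 0.1, 0.1], 2], [[0.0, 0.0, 0.0], [0.0, 0.0, 0.0], 2]]
```

{"op": "apply_moves", "data": {"increments": [[[0,1.99,0.08],[0.1,0.1,0.1],2],[[0,1.99,0.08],[0.1,0.1,0.1],2],[[0,1.99,0.08],[0.1,0.1,0.1],2],[[0,1.95,0.08],[0.1,0.1,0],2],[[0,0,0],[0,0,0],2]]}}

```text
t: 16.65
eef_pos: [466.0, 135.7, 46.3]
tcp_rot: [-1.567, -0.005, -0.16]
ft_force: [-0.0, -0.5, -1.7]
opening: 0.31
```

```bash
python3 -c "
from plan import *; from look import *
look('det2',[465,135,15],45)
plan([(465.3,134.8,18,-.165,2,3),(465.3,134.8,18,-.165,2,2)])"
```

```text
now [466.6 135.8  47.4] [-1.566 -0.007 -0.16 ] open 29.7 t 16.75 F [ 0.2 -0.4 -1.1] q6 -1.27
[[[-0.05, 0.98, -0.04], [-0.1, 0.1, 0.1], 2], [[-0.04, 0.98, -0.04], [-0.1, 0.1, 0.1], 2], [[-0.04, 0.98, -0.04], [-0.1, 0.1, 0.1], 2], [[0.0, 0.0, 0.0], [0.0, 0.0, 0.0], 2], [[0.0, 0.0, 0.0], [0.0, 0.0, 0.0], 2]]
```

View pics/det2.png

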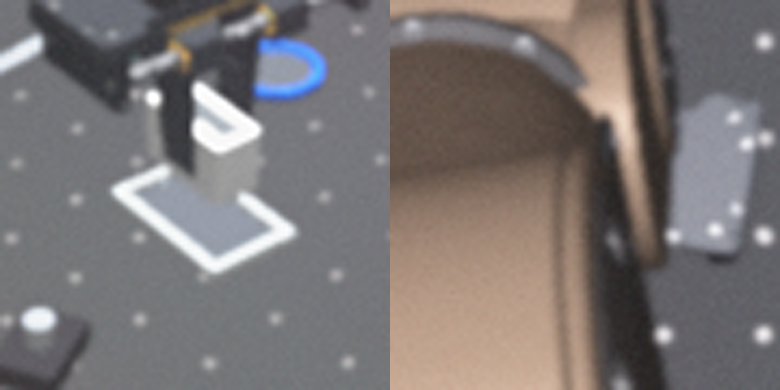

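The detector is held square above the long tray, so I'll lower it.

{"op": "apply_moves", "data": {"increments": [[[-0.04,0.9,-0.04],[-0.1,0.1,0.1],2],[[-0.04,0.8,-0.03],[-0.1,0,0.1],2],[[-0.03,0.6,-0.03],[-0.1,0,0.1],2],[[0,0.3,0],[0,0,0],2],[[0,0,0],[0,0,0],2]]}}

```text
t: 17.38
eef_pos: [466.2, 135.0, 21.2]
tcp_rot: [-1.571, -0.004, -0.162]
ft_force: [0.1, 0.2, -1.6]
opening: 0.313
```

{"op": "apply_moves", "data": {"increments": [[[-0.03,0.17,0],[0,0,0],2],[[0,0.15,0],[0,0,0],2],[[0,0.08,0],[0,0,0],2],[[0,0.05,0],[0,0,0],2],[[0,0,0],[0,0,0],2]]}}

```text
t: 18.0
eef_pos: [466.2, 135.1, 16.7]
tcp_rot: [-1.571, -0.005, -0.162]
ft_force: [0.4, -0.5, -1.5]
opening: 0.313
```

{"op": "apply_moves", "data": {"increments": [[[0,0.05,0],[0,0,0],2],[[0,0.05,0],[0,0,0],2],[[0,0.05,0],[0,0,0],2],[[0,0.03,0],[0,0,0],2],[[0,0,0],[0,0,0],2]]}}

```text
t: 18.62
eef_pos: [466.2, 135.1, 16.3]
tcp_rot: [-1.571, -0.006, -0.162]
ft_force: [-0.5, 0.5, -1.8]
opening: 0.314
```

{"op": "apply_moves", "data": {"increments": [[[0,0.1,0],[0,0,0],2],[[0,0.1,0],[0,0,0],2],[[0,0,0],[0,0,0],2],[[0,0,0],[0,0,0],2],[[0,0,0],[0,0,0],2]]}}

```text
t: 19.25
eef_pos: [466.4, 135.1, 16.3]
tcp_rot: [-1.57, -0.007, -0.162]
ft_force: [-1.1, 0.8, 3.5]
opening: 0.312
```

{"op": "apply_moves", "data": {"increments": [[[0,0,0],[0,0,0],5],[[0,0,0],[0,0,0],5],[[0,0,0],[0,0,0],5],[[0,-0.7,0],[0,0,0],5],[[0,-2,0],[0,0,0],5]]}}

```text
t: 19.88
eef_pos: [465.7, 135.0, 43.1]
tcp_rot: [-1.571, -0.005, -0.162]
ft_force: [0.3, -0.4, 0.5]
opening: 0.526
```

```bash
python3 -c "
from plan import *
plan([(466,135,95,-.165,5.5,3),(622,-124,90,-.5,5.5,7)])"
```

```text
now [465.7 135.   43.1] [-1.571 -0.005 -0.162] open 50.0 t 19.875 F [ 0.3 -0.4  0.5] q6 -1.26
[[[0.02, -1.73, 0.0], [0.0, 0.1, 0.1], 5.5], [[0.01, -1.73, 0.0], [0.0, 0.1, 0.1], 5.5], [[0.01, -1.73, 0.0], [0.0, 0.1, 0.1], 5.5], [[2.81, 0.07, -3.28], [0.0, 2.7, 0.0], 5.5], [[2.96, 0.07, -3.15], [0.0, 2.7, 0.0], 5.5]]
[[[3.11, 0.07, -3.0], [0.0, 2.7, 0.0], 5.5], [[3.25, 0.07, -2.85], [0.0, 2.7, 0.0], 5.5], [[3.38, 0.07, -2.69], [0.0, 2.7, 0.0], 5.5], [[3.5, 0.07, -2.53], [0.0, 2.7, 0.0], 5.5], [[3.62, 0.07, -2.35], [0.0, 2.7, 0.0], 5.5]]
```

{"op": "apply_moves", "data": {"increments": [[[0.02,-1.73,0],[0,0.1,0.1],5.5],[[0,-1.73,0],[0,0.1,0.1],5.5],[[0,-1.73,0],[0,0.1,0.1],5.5],[[2.81,0.07,-3.28],[0,2.7,0],5.5],[[2.96,0.07,-3.15],[0,2.7,0],5.5]]}}

```text
t: 20.5
eef_pos: [510.8, 61.3, 99.3]
tcp_rot: [-1.57, -0.003, -0.259]
ft_force: [-0.1, 0.0, 0.2]
opening: 0.576
```

{"op": "apply_moves", "data": {"increments": [[[3.11,0.07,-3.0],[0,2.7,0],5.5],[[3.25,0.07,-2.85],[0,2.7,0],5.5],[[3.38,0.07,-2.69],[0,2.7,0],5.5],[[3.4,0.07,-2.4],[0,2.7,0],5.5],[[2.6,0,-1.8],[0,2,0],5.5]]}}

```text
t: 21.12
eef_pos: [618.2, -119.4, 99.7]
tcp_rot: [-1.568, -0.005, -0.491]
ft_force: [-0.2, -0.4, 0.5]
opening: 0.574
```

```bash
python3 -c "
from plan import *; from look import *
look('blue1',[560,-60,30],90)
plan([(625,-127,10,-.5,5.5,4),(625,-127,10,-.5,5.5,1)])"
```

```text
now [ 618.7 -120.5   99.6] [-1.568 -0.006 -0.492] open 54.6 t 21.225 F [-0.6  0.3  0.5] q6 -1.38
[[[0.2, 2.24, -0.07], [0.0, 0.1, 0.1], 5.5], [[0.21, 2.24, -0.07], [0.0, 0.1, 0.1], 5.5], [[0.21, 2.24, -0.07], [0.0, 0.1, 0.1], 5.5], [[0.21, 2.24, -0.07], [0.0, 0.1, 0.1], 5.5], [[0.0, 0.0, 0.0], [0.0, 0.0, 0.0], 5.5]]
```

View pics/blue1.png

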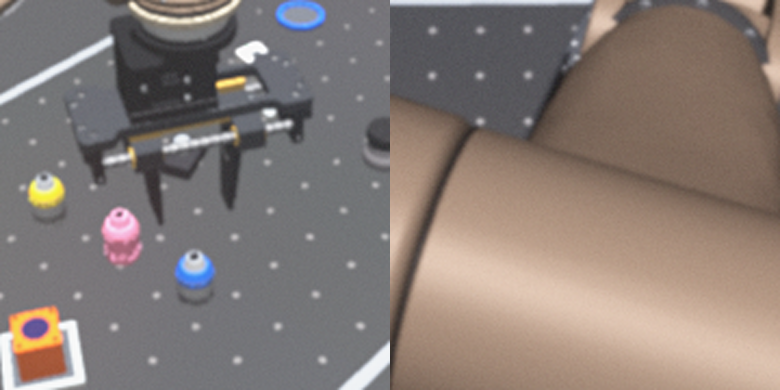

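{"op": "apply_moves", "data": {"increments": [[[0.4,1.6,-0.15],[0,0.1,0.1],5.5],[[0.3,2.2,-0.1],[0,0.1,0.1],5.5],[[0.1,2.2,-0.03],[0,0.1,0],5.5],[[0,2.2,0],[0,0,0],5.5],[[0,0,0],[0,0,0],5.5]]}}

```text
t: 21.85
eef_pos: [622.4, -123.5, 10.4]
tcp_rot: [-1.569, 0.003, -0.494]
ft_force: [-0.1, -0.1, 0.0]
opening: 0.58
```

```bash
python3 -c "
from plan import *
plan([(625,-127,11,-.5,5.5,2),(625,-127,11,-.5,2,3)])"
```

```text
now [ 622.4 -123.5   10.4] [-1.569  0.003 -0.494] open 55.1 t 21.85 F [-0.1 -0.1  0. ] q6 -1.38
[[[0.2, -0.03, -0.09], [-0.1, 0.2, -0.1], 5.5], [[0.2, -0.03, -0.09], [-0.1, 0.2, -0.1], 5.5], [[0.0, 0.0, 0.0], [0.0, 0.0, 0.0], 2], [[0.0, 0.0, 0.0], [0.0, 0.0, 0.0], 2], [[0.0, 0.0, 0.0], [0.0, 0.0, 0.0], 2]]
```

{"op": "apply_moves", "data": {"increments": [[[0.22,-0.06,-0.1],[-0.1,0,-0.1],5.5],[[0.2,-0.06,-0.1],[-0.1,0,-0.1],5.5],[[0,0,0],[0,0,0],2],[[0,0,0],[0,0,0],2],[[0,0,0],[0,0,0],2]]}}

```text
t: 22.48
eef_pos: [626.1, -127.1, 13.5]
tcp_rot: [-1.572, -0.003, -0.493]
ft_force: [-0.1, -0.3, -1.2]
opening: 0.333
```

```bash
python3 -c "
from plan import *; from look import *
look('blue2',[625,-127,30],40)
s=readout.state()['eef_pos']
plan([(s[0],s[1],105,-.5,2,5),(550,40,115,-.35,2,5),(402,269,115,-.1,2,10)])"
```

```text
now [ 626.1 -127.1   13.4] [-1.572 -0.003 -0.493] open 31.3 t 22.575 F [-0.2 -0.2  1.8] q6 -1.38
[[[0.01, -1.83, 0.0], [0.0, 0.1, 0.0], 2], [[0.0, -1.83, 0.0], [0.0, 0.1, 0.0], 2], [[0.0, -1.83, 0.0], [0.0, 0.1, 0.0], 2], [[0.0, -1.83, 0.0], [0.0, 0.1, 0.0], 2], [[0.0, -1.83, 0.0], [0.0, 0.1, 0.0], 2]]
[[[-2.94, -0.2, 2.2], [0.0, -1.7, 0.0], 2], [[-2.87, -0.2, 2.29], [0.0, -1.7, 0.0], 2], [[-2.8, -0.2, 2.38], [0.0, -1.7, 0.0], 2], [[-2.73, -0.2, 2.46], [0.0, -1.7, 0.0], 2], [[-2.65, -0.2, 2.54], [0.0, -1.7, 0.0], 2]]
[[[-2.18, 0.0, 1.64], [0.0, -1.4, 0.0], 2], [[-2.13, 0.0, 1.7], [0.0, -1.4, 0.0], 2], [[-2.09, 0.0, 1.75], [0.0, -1.4, 0.0], 2], [[-2.05, 0.0, 1.8], [0.0, -1.4, 0.0], 2], [[-2.0, 0.0, 1.85], [0.0, -1.4, 0.0], 2]]
[[[-1.95, 0.0, 1.9], [0.0, -1.4, 0.0], 2], [[-1.91, 0.0, 1.95], [0.0, -1.4, 0.0], 2], [[-1.86, 0.0, 2.0], [0.0, -1.4, 0.0], 2], [[-1.81, 0.0, 2.04], [0.0, -1.4, 0.0], 2], [[-1.75, 0.0, 2.09], [0.0, -1.4, 0.0], 2]]
```

View pics/blue2.png

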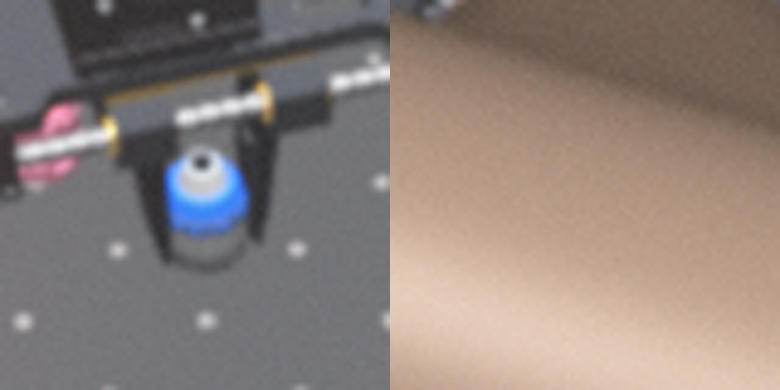

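The blue objective is gripped upright between the fingers (crop 205,200), so I'll carry it to the blue cup.

{"op": "apply_moves", "data": {"increments": [[[0,-1.83,0],[0,0,0],2],[[0,-1.83,0],[0,0,0],2],[[0,-1.83,0],[0,0,0],2],[[0,-1.83,0],[0,0,0],2],[[0,-1.83,0],[0,0,0],2]]}}

```text
t: 23.2
eef_pos: [625.5, -126.8, 111.7]
tcp_rot: [-1.572, -0.003, -0.493]
ft_force: [-0.2, 0.7, -1.3]
opening: 0.329
```

{"op": "apply_moves", "data": {"increments": [[[-2.94,0,2.2],[0,-1.7,0],2],[[-2.87,0,2.29],[0,-1.7,0],2],[[-2.8,0,2.38],[0,-1.7,0],2],[[-2.73,0,2.46],[0,-1.7,0],2],[[-2.65,0,2.54],[0,-1.7,0],2]]}}

```text
t: 23.82
eef_pos: [548.1, 42.0, 119.3]
tcp_rot: [-1.571, -0.013, -0.344]
ft_force: [-0.4, 0.6, -1.3]
opening: 0.328
```

{"op": "apply_moves", "data": {"increments": [[[-2.18,0,1.64],[0,-1.4,0],2],[[-2.13,0,1.7],[0,-1.4,0],2],[[-2.09,0,1.75],[0,-1.4,0],2],[[-2.05,0,1.8],[0,-1.4,0],2],[[-2.0,0,1.85],[0,-1.4,0],2]]}}

```text
t: 24.45
eef_pos: [471.1, 160.4, 124.4]
tcp_rot: [-1.57, -0.02, -0.216]
ft_force: [0.4, 0.3, -2.2]
opening: 0.328
```

```bash
python3 -c "
from plan import *
plan([(401,268,112,-.1,2,5)])"
```

```text
now [471.1 160.4 124.4] [-1.57  -0.02  -0.216] open 31.2 t 24.45 F [ 0.4  0.3 -2.2] q6 -1.15
[[[-1.84, 0.21, 1.8], [0.0, -1.3, 0.2], 2], [[-1.79, 0.22, 1.84], [0.0, -1.3, 0.2], 2], [[-1.75, 0.23, 1.88], [0.0, -1.3, 0.2], 2], [[-1.7, 0.23, 1.93], [0.0, -1.3, 0.2], 2], [[-1.66, 0.24, 1.96], [0.0, -1.3, 0.2], 2]]
```

{"op": "apply_moves", "data": {"increments": [[[-1.84,0.21,1.8],[0,-1.3,0.2],2],[[-1.79,0.22,1.84],[0,-1.3,0.2],2],[[-1.75,0.23,1.88],[0,-1.3,0.2],2],[[-1.6,0.23,1.8],[0,-1.3,0.2],2],[[-1.3,0.24,1.5],[0,-1.3,0.2],2]]}}

```text
t: 25.08
eef_pos: [403.0, 265.4, 118.3]
tcp_rot: [-1.568, -0.009, -0.098]
ft_force: [0.3, -0.6, -0.9]
opening: 0.33
```

```bash
python3 -c "
from plan import *
plan([(399.5,272.8,40,-.1,2,4),(399.5,272.8,40,-.1,2,1)])"
```

```text
now [403.  265.4 118.3] [-1.568 -0.009 -0.098] open 31.4 t 25.075 F [ 0.3 -0.6 -0.9] q6 -1.02
[[[-0.12, 1.96, 0.17], [0.0, 0.0, 0.1], 2], [[-0.12, 1.96, 0.17], [0.0, 0.0, 0.1], 2], [[-0.11, 1.96, 0.17], [0.0, 0.0, 0.1], 2], [[-0.11, 1.96, 0.17], [0.0, 0.0, 0.1], 2], [[0.0, 0.0, 0.0], [0.0, 0.0, 0.0], 2]]
```

{"op": "apply_moves", "data": {"increments": [[[-0.1,1.94,0.17],[0,0,0.1],2],[[-0.08,1.94,0.15],[0,0,0.1],2],[[-0.06,1.94,0.13],[0,0,0.1],2],[[-0.05,1.9,0.1],[0,0,0.1],2],[[0,0,0],[0,0,0],2]]}}

```text
t: 25.7
eef_pos: [402.2, 274.0, 45.4]
tcp_rot: [-1.564, -0.01, -0.095]
ft_force: [-0.2, 0.6, -0.8]
opening: 0.33
```

```bash
python3 -c "
from plan import *; from look import *
look('blue3',[400,273,20],35)
plan([(399.5,272.8,20,-.1,2,3),(399.5,272.8,20,-.1,2,2)])"
```

```text
now [402.7 274.2  46.3] [-1.563 -0.011 -0.095] open 31.5 t 25.8 F [ 0.4 -0.1 -1.4] q6 -1.02
[[[-0.11, 0.87, -0.06], [-0.2, 0.1, 0.2], 2], [[-0.11, 0.88, -0.06], [-0.2, 0.1, 0.2], 2], [[-0.11, 0.88, -0.06], [-0.2, 0.1, 0.2], 2], [[0.0, 0.0, 0.0], [0.0, 0.0, 0.0], 2], [[0.0, 0.0, 0.0], [0.0, 0.0, 0.0], 2]]
```

View pics/blue3.png

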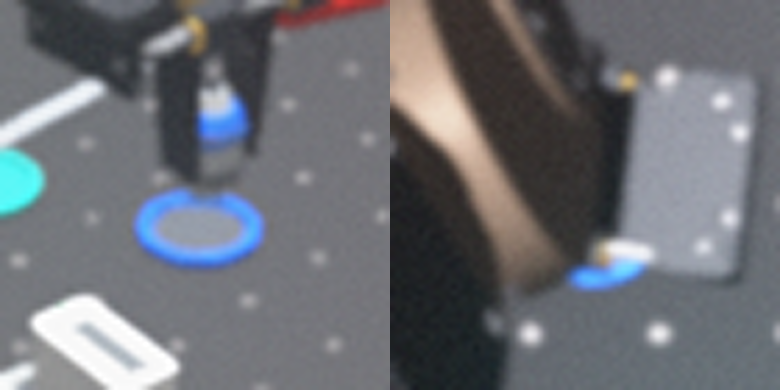

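```bash
python3 -c "
from fit import *
p=read_camera('scene'); s=readout.state()['eef_pos']; print(s.round(1))
u0,v0=pix(p,[400,273,20]).astype(int)
f=lambda X:((pix(p,X)-[u0-35,v0-35])*390/70).round()
print('obj bottom',f([s[0],s[1],s[2]-13.4]),'shoulder',f([s[0],s[1],s[2]+26]),'cup',f([399.2,272.8,7]))
print('at cup',f([s[0],s[1],7]), fit([p],'cup_blue'))
m=mask(p['img'][v0-35:v0+35,u0-35:u0+35],'b'); m[30:]=0
x,y=np.nonzero(m)[1],np.nonzero(m)[0]; print('band px', (x.min()+.5)*390/70,(x.max()+.5)*390/70,(y.min())*390/70,(y.max()+1)*390/70)
"
```

```text
[402.8 274.2  46.4]
obj bottom [205. 177.] shoulder [208. 104.] cup [195. 221.]
at cup [202. 223.] [(np.float64(401.0), np.float64(271.9), np.float64(0.068), np.float64(0.908))]
band px 197.78571428571428 247.92857142857142 94.71428571428571 144.85714285714286
```

The objective lands about 3 mm off to the right, which matches the pose reading, so I'll correct that and lower it.

{"op": "apply_moves", "data": {"increments": [[[-0.12,0.8,-0.07],[-0.2,0.1,0.2],2],[[-0.1,0.75,-0.06],[-0.2,0.1,0.2],2],[[-0.1,0.6,-0.06],[-0.1,0,0.2],2],[[0,0.25,0],[0,0,0],2],[[0,0,0],[0,0,0],2]]}}

```text
t: 26.48
eef_pos: [399.9, 272.8, 21.9]
tcp_rot: [-1.571, -0.002, -0.099]
ft_force: [0.0, 0.1, -1.8]
opening: 0.333
```

{"op": "apply_moves", "data": {"increments": [[[0,0.17,0],[0,0,0],2],[[0,0.15,0],[0,0,0],2],[[0,0.1,0],[0,0,0],2],[[0,0.08,0],[0,0,0],2],[[0,0,0],[0,0,0],2]]}}

```text
t: 27.1
eef_pos: [400.1, 272.9, 16.9]
tcp_rot: [-1.57, -0.002, -0.099]
ft_force: [-0.9, 1.3, -1.9]
opening: 0.326
```

{"op": "apply_moves", "data": {"increments": [[[0,0.1,0],[0,0,0],2],[[0,0.1,0],[0,0,0],2],[[0,0.08,0],[0,0,0],2],[[0,0,0],[0,0,0],2],[[0,0,0],[0,0,0],2]]}}

```text
t: 27.72
eef_pos: [400.3, 273.0, 16.7]
tcp_rot: [-1.569, -0.004, -0.099]
ft_force: [0.1, 0.3, -2.0]
opening: 0.33
```

{"op": "apply_moves", "data": {"increments": [[[0,0,0],[0,0,0],2],[[0,0.1,0],[0,0,0],2],[[0,0.1,0],[0,0,0],2],[[0,0.12,0],[0,0,0],2],[[0,0.12,0],[0,0,0],2]]}}

```text
t: 28.35
eef_pos: [400.4, 273.0, 16.3]
tcp_rot: [-1.568, -0.007, -0.098]
ft_force: [-3.4, -2.9, 23.1]
opening: 0.327
```

{"op": "apply_moves", "data": {"increments": [[[0,-0.03,0],[0,0,0],2],[[0,0,0],[0,0,0],5],[[0,0,0],[0,0,0],5],[[0,-0.7,0],[0,0,0],5],[[0,-2,0],[0,0,0],5]]}}

```text
t: 28.98
eef_pos: [399.9, 272.8, 43.5]
tcp_rot: [-1.569, -0.005, -0.098]
ft_force: [-0.6, -0.0, 0.1]
opening: 0.526
```

```bash
python3 -c "
from plan import *
plan([(402,270,105,-.1,5.5,3),(453,-156.5,95,-.6,5.5,12)])"
```

```text
now [399.9 272.8  43.5] [-1.569 -0.005 -0.098] open 50.1 t 28.975 F [-0.6 -0.   0.1] q6 -1.01
[[[0.09, -2.05, -0.08], [0.0, 0.0, 0.1], 5.5], [[0.09, -2.05, -0.08], [0.0, 0.0, 0.1], 5.5], [[0.08, -2.05, -0.08], [0.0, 0.0, 0.1], 5.5], [[0.78, 0.08, -3.49], [0.0, 2.4, 0.0], 5.5], [[0.92, 0.08, -3.46], [0.0, 2.4, 0.0], 5.5]]
[[[1.07, 0.08, -3.42], [0.0, 2.4, 0.0], 5.5], [[1.21, 0.08, -3.37], [0.0, 2.4, 0.0], 5.5], [[1.35, 0.08, -3.32], [0.0, 2.4, 0.0], 5.5], [[1.48, 0.08, -3.26], [0.0, 2.4, 0.0], 5.5], [[1.62, 0.08, -3.19], [0.0, 2.4, 0.0], 5.5]]
[[[1.75, 0.08, -3.12], [0.0, 2.4, 0.0], 5.5], [[1.88, 0.08, -3.05], [0.0, 2.4, 0.0], 5.5], [[2.0, 0.08, -2.97], [0.0, 2.4, 0.0], 5.5], [[2.13, 0.08, -2.88], [0.0, 2.4, 0.0], 5.5], [[2.24, 0.08, -2.79], [0.0, 2.4, 0.0], 5.5]]
```

{"op": "apply_moves", "data": {"increments": [[[0.09,-2.05,-0.08],[0,0,0.1],5.5],[[0.09,-2.05,-0.08],[0,0,0.1],5.5],[[0.08,-2.05,-0.08],[0,0,0.1],5.5],[[0.78,0.08,-3.4],[0,2.4,0],5.5],[[0.92,0.08,-3.4],[0,2.4,0],5.5]]}}

```text
t: 29.6
eef_pos: [411.4, 200.7, 108.2]
tcp_rot: [-1.567, -0.003, -0.181]
ft_force: [0.2, -0.4, 1.0]
opening: 0.578
```

{"op": "apply_moves", "data": {"increments": [[[1.07,0.08,-3.4],[0,2.4,0],5.5],[[1.21,0.08,-3.3],[0,2.4,0],5.5],[[1.35,0.08,-3.3],[0,2.4,0],5.5],[[1.48,0.08,-3.2],[0,2.4,0],5.5],[[1.62,0.08,-3.1],[0,2.4,0],5.5]]}}

```text
t: 30.22
eef_pos: [433.9, 19.9, 105.8]
tcp_rot: [-1.566, -0.004, -0.396]
ft_force: [1.2, 0.4, 0.1]
opening: 0.58
```

{"op": "apply_moves", "data": {"increments": [[[1.75,0.08,-3.1],[0,2.4,0],5.5],[[1.88,0.08,-3.0],[0,2.4,0],5.5],[[2.0,0.08,-2.9],[0,2.4,0],5.5],[[2.0,0.08,-2.7],[0,2.4,0],5.5],[[1.6,0.08,-2.0],[0,2,0],5.5]]}}

```text
t: 30.85
eef_pos: [453.4, -150.8, 103.1]
tcp_rot: [-1.564, -0.005, -0.607]
ft_force: [0.6, -0.3, -0.3]
opening: 0.58
```

```bash
python3 -c "
from plan import *
plan([(453,-156.5,85,-.6,5.5,2),(453,-156.5,12,-.6,5.5,5),(453,-156.5,12,-.6,5.5,3)])"
```

```text
now [ 453.4 -150.8  103.1] [-1.564 -0.005 -0.607] open 55.2 t 30.85 F [ 0.6 -0.3 -0.3] q6 -1.43
[[[0.14, 0.91, -0.25], [-0.2, -0.2, 0.1], 5.5], [[0.14, 0.91, -0.25], [-0.2, -0.2, 0.1], 5.5], [[0.0, 1.46, 0.0], [0.0, 0.0, 0.0], 5.5], [[0.0, 1.46, 0.0], [0.0, 0.0, 0.0], 5.5], [[0.0, 1.46, 0.0], [0.0, 0.0, 0.0], 5.5]]
[[[0.0, 1.46, 0.0], [0.0, 0.0, 0.0], 5.5], [[0.0, 1.46, 0.0], [0.0, 0.0, 0.0], 5.5], [[0.0, 0.0, 0.0], [0.0, 0.0, 0.0], 5.5], [[0.0, 0.0, 0.0], [0.0, 0.0, 0.0], 5.5], [[0.0, 0.0, 0.0], [0.0, 0.0, 0.0], 5.5]]
```

{"op": "apply_moves", "data": {"increments": [[[0.14,0.9,-0.22],[-0.2,-0.1,0.1],5.5],[[0.12,0.9,-0.22],[-0.2,-0.1,0.1],5.5],[[0,0.6,0],[0,0,0],5.5],[[0,0.4,0],[0,0,0],5.5],[[0,0,0],[0,0,0],5.5]]}}

```text
t: 31.48
eef_pos: [452.6, -154.9, 73.4]
tcp_rot: [-1.572, 0.001, -0.602]
ft_force: [0.4, -1.3, -0.9]
opening: 0.574
```

```bash
python3 -c "
from plan import *; from look import *
look('yel1',[453,-156,40],45)
plan([(453,-156.5,12,-.6,5.5,4),(453,-156.5,12,-.6,5.5,1)])"
```

```text
now [ 452.7 -155.1   73.7] [-1.572 -0.    -0.602] open 55.0 t 31.575 F [-0.   0.5  0.7] q6 -1.43
[[[0.03, 1.54, -0.02], [0.0, 0.0, 0.0], 5.5], [[0.03, 1.54, -0.02], [0.0, 0.0, 0.0], 5.5], [[0.03, 1.54, -0.02], [0.0, 0.0, 0.0], 5.5], [[0.03, 1.54, -0.02], [0.0, 0.0, 0.0], 5.5], [[0.0, 0.0, 0.0], [0.0, 0.0, 0.0], 5.5]]
```

View pics/yel1.png

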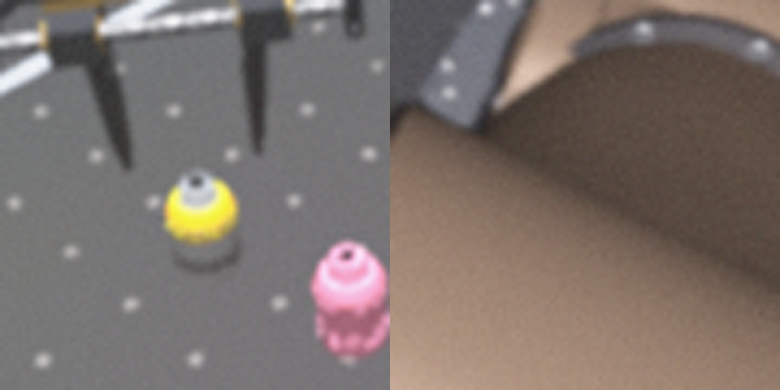

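The fingers (crop 128,165 and 257,150) sit evenly about the yellow objective (200,220). I'll descend and close.

{"op": "apply_moves", "data": {"increments": [[[0.05,1.5,-0.03],[0,0,0],5.5],[[0.05,1.5,-0.03],[0,0,0],5.5],[[0.03,1.5,-0.02],[0,0,0],5.5],[[0,1.35,0],[0,0,0],5.5],[[0,0,0],[0,0,0],5.5]]}}

```text
t: 32.2
eef_pos: [453.4, -156.5, 11.3]
tcp_rot: [-1.572, -0.001, -0.602]
ft_force: [-0.4, 0.4, 0.3]
opening: 0.58
```

{"op": "apply_moves", "data": {"increments": [[[0,-0.12,0],[0,0,0],5.5],[[0,0,0],[0,0,0],2],[[0,0,0],[0,0,0],2],[[0,0,0],[0,0,0],2],[[0,0,0],[0,0,0],2]]}}

```text
t: 32.83
eef_pos: [453.9, -156.8, 13.7]
tcp_rot: [-1.571, -0.003, -0.602]
ft_force: [-0.2, -0.0, -1.4]
opening: 0.328
```

```bash
python3 -c "
from plan import *
plan([(453.5,-156.5,85,-.6,2,5),(390,-267,85,-.8,2,5)])"
```

```text
now [ 453.9 -156.8   13.7] [-1.571 -0.003 -0.602] open 31.2 t 32.825 F [-0.2 -0.  -1.4] q6 -1.44
[[[-0.01, -1.43, 0.0], [0.0, 0.0, 0.0], 2], [[-0.01, -1.43, 0.0], [0.0, 0.0, 0.0], 2], [[-0.01, -1.43, 0.0], [0.0, 0.0, 0.0], 2], [[-0.01, -1.43, 0.0], [0.0, 0.0, 0.0], 2], [[-0.01, -1.43, 0.0], [0.0, 0.0, 0.0], 2]]
[[[0.2, 0.0, -2.54], [0.0, 2.3, 0.0], 2], [[0.3, 0.0, -2.53], [0.0, 2.3, 0.0], 2], [[0.4, 0.0, -2.52], [0.0, 2.3, 0.0], 2], [[0.5, 0.0, -2.5], [0.0, 2.3, 0.0], 2], [[0.6, 0.0, -2.48], [0.0, 2.3, 0.0], 2]]
```

{"op": "apply_moves", "data": {"increments": [[[0,-1.43,0],[0,0,0],2],[[0,-1.43,0],[0,0,0],2],[[0,-1.43,0],[0,0,0],2],[[0,-1.43,0],[0,0,0],2],[[0,-1.43,0],[0,0,0],2]]}}

```text
t: 33.45
eef_pos: [453.5, -156.4, 90.7]
tcp_rot: [-1.571, -0.003, -0.602]
ft_force: [0.7, -0.3, -1.4]
opening: 0.327
```

{"op": "apply_moves", "data": {"increments": [[[0.2,0,-2.5],[0,2.3,0],2],[[0.3,0,-2.5],[0,2.3,0],2],[[0.4,0,-2.5],[0,2.3,0],2],[[0.5,0,-2.3],[0,2.3,0],2],[[0.5,0,-1.9],[0,2.3,0],2]]}}

```text
t: 34.08
eef_pos: [394.2, -262.0, 97.7]
tcp_rot: [-1.569, -0.011, -0.806]
ft_force: [-0.3, 0.0, -1.7]
opening: 0.334
```

```bash
python3 -c "
from plan import *
plan([(387.7,-271.6,35,-.8,2,4),(387.7,-271.6,35,-.8,2,1)])"
```

```text
now [ 394.2 -262.    97.7] [-1.569 -0.011 -0.806] open 31.7 t 34.075 F [-0.3  0.  -1.7] q6 -1.49
[[[0.04, 1.57, -0.29], [0.0, -0.1, 0.2], 2], [[0.05, 1.57, -0.29], [0.0, -0.1, 0.2], 2], [[0.05, 1.57, -0.29], [0.0, -0.1, 0.2], 2], [[0.05, 1.57, -0.29], [0.0, -0.1, 0.2], 2], [[0.0, 0.0, 0.0], [0.0, 0.0, 0.0], 2]]
```

{"op": "apply_moves", "data": {"increments": [[[0.04,1.5,-0.27],[0,-0.1,0.2],2],[[0.04,1.5,-0.25],[0,0,0.2],2],[[0.04,1.5,-0.2],[0,0,0.1],2],[[0.04,1.45,-0.15],[0,0,0.1],2],[[0,0,0],[0,0,0],2]]}}

```text
t: 34.7
eef_pos: [389.3, -268.6, 35.1]
tcp_rot: [-1.569, 0.001, -0.802]
ft_force: [1.3, -0.7, -0.8]
opening: 0.329
```

```bash
python3 -c "
from plan import *; from look import *
look('yel2',[388,-272,20],35)
plan([(387.7,-271.6,21,-.8,2,3),(387.7,-271.6,21,-.8,2,2)])"
```

```text
now [ 389.7 -268.9   36.2] [-1.569e+00 -1.000e-03 -8.020e-01] open 31.1 t 34.8 F [-0.6 -0.1 -1.2] q6 -1.52
[[[0.02, 0.51, -0.11], [0.0, 0.0, 0.0], 2], [[0.02, 0.51, -0.11], [0.0, 0.0, 0.0], 2], [[0.02, 0.51, -0.11], [0.0, 0.0, 0.0], 2], [[0.0, 0.0, 0.0], [0.0, 0.0, 0.0], 2], [[0.0, 0.0, 0.0], [0.0, 0.0, 0.0], 2]]
```

View pics/yel2.png

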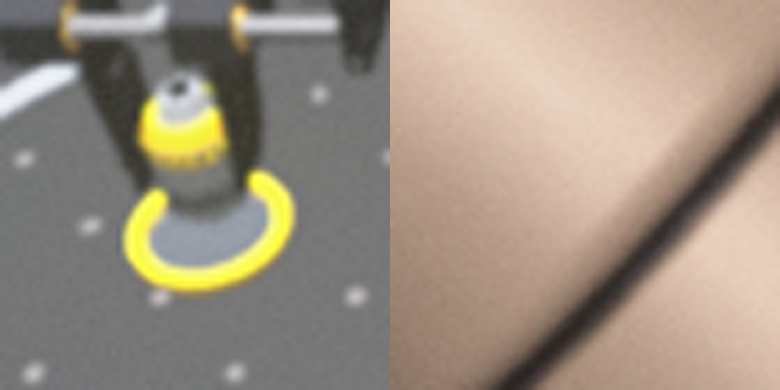

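The yellow objective is upright over the yellow cup (crop 210,235), so I'll lower it.

{"op": "apply_moves", "data": {"increments": [[[0.02,0.5,-0.11],[0,0,0],2],[[0.02,0.45,-0.1],[0,0,0],2],[[0,0.4,-0.08],[0,0,0],2],[[0,0.2,0],[0,0,0],2],[[0,0,0],[0,0,0],2]]}}

```text
t: 35.42
eef_pos: [388.3, -271.6, 20.6]
tcp_rot: [-1.569, -0.003, -0.801]
ft_force: [0.6, 0.6, -2.1]
opening: 0.331
```

{"op": "apply_moves", "data": {"increments": [[[0,0.15,0],[0,0,0],2],[[0,0.1,0],[0,0,0],2],[[0,0.08,0],[0,0,0],2],[[0,0.08,0],[0,0,0],2],[[0,0.08,0],[0,0,0],2]]}}

```text
t: 36.05
eef_pos: [388.5, -271.7, 16.4]
tcp_rot: [-1.569, -0.004, -0.801]
ft_force: [-3.7, 2.8, 23.2]
opening: 0.332
```

Contact. I'll release and lift clear.

{"op": "apply_moves", "data": {"increments": [[[0,-0.03,0],[0,0,0],2],[[0,0,0],[0,0,0],5],[[0,0,0],[0,0,0],5],[[0,-0.7,0],[0,0,0],5],[[0,-2,0],[0,0,0],5]]}}

```text
t: 36.67
eef_pos: [388.1, -271.4, 43.9]
tcp_rot: [-1.569, -0.002, -0.801]
ft_force: [0.2, 0.1, 0.2]
opening: 0.523
```

{"op": "apply_moves", "data": {"increments": [[[0,-3,0],[0,0,0],5],[[0,-3,0],[0,0,0],5],[[0,-3,0],[0,0,0],5],[[0,-3,0],[0,0,0],5],[[0,-3,0],[0,0,0],5]]}}

```text
t: 37.3
eef_pos: [386.8, -270.7, 200.0]
tcp_rot: [-1.569, -0.001, -0.801]
ft_force: [-0.5, -1.4, 0.9]
opening: 0.528
```

```bash
python3 -c "
from plan import *
plan([(300,-450,230,-.9,5,5),(190,-520,240,-1.0,5,5)])"
```

```text
now [ 386.8 -270.7  200. ] [-1.569e+00 -1.000e-03 -8.010e-01] open 50.2 t 37.3 F [-0.5 -1.4  0.9] q6 -1.52
[[[1.37, -0.61, -3.74], [0.0, 1.1, 0.0], 5], [[1.44, -0.6, -3.71], [0.0, 1.1, 0.0], 5], [[1.51, -0.6, -3.68], [0.0, 1.1, 0.0], 5], [[1.59, -0.6, -3.65], [0.0, 1.1, 0.0], 5], [[1.66, -0.6, -3.62], [0.0, 1.1, 0.0], 5]]
[[[-0.27, -0.2, -2.59], [0.0, 1.1, 0.0], 5], [[-0.22, -0.2, -2.6], [0.0, 1.1, 0.0], 5], [[-0.17, -0.2, -2.6], [0.0, 1.1, 0.0], 5], [[-0.11, -0.2, -2.61], [0.0, 1.1, 0.0], 5], [[-0.06, -0.2, -2.61], [0.0, 1.1, 0.0], 5]]
```

{"op": "apply_moves", "data": {"increments": [[[1.37,-0.61,-3.74],[0,1.1,0],5],[[1.44,-0.6,-3.71],[0,1.1,0],5],[[1.51,-0.6,-3.68],[0,1.1,0],5],[[1.59,-0.6,-3.65],[0,1.1,0],5],[[1.66,-0.6,-3.62],[0,1.1,0],5]]}}

```text
t: 37.92
eef_pos: [298.6, -452.9, 236.0]
tcp_rot: [-1.568, -0.007, -0.896]
ft_force: [-0.1, 0.4, 0.5]
opening: 0.526
```

{"op": "apply_moves", "data": {"increments": [[[-0.27,-0.2,-2.5],[0,1.1,0],5],[[-0.2,-0.2,-2.5],[0,1.1,0],5],[[-0.17,-0.2,-2],[0,1,0],5],[[-0.1,-0.2,-1],[0,0,0],5],[[0,0,0],[0,0,0],5]]}}

```text
t: 38.55
eef_pos: [226.6, -498.0, 245.8]
tcp_rot: [-1.568, -0.008, -0.956]
ft_force: [-1.0, 0.3, -0.6]
opening: 0.523
```

```bash
python3 -c "
from fit import *; import fit as F
ps=[read_camera('scene'),read_camera('top')]
F.T=205
g={'objective_yellow':(388,-271.6),'objective_blue':(399.5,272.8),'filter_cube':(586.5,-267.5),'detector':(465.3,134.8)}
for n in ['filter_cube']: print(n,fit(ps,n,g[n]))
tiles=[]
for p in ps:
  r=[]
  for n,x in g.items():
    u,v=pix(p,[*x,20]).astype(int); r.append(cv2.resize(p['img'][v-25:v+25,u-25:u+25],(200,200),interpolation=cv2.INTER_CUBIC))
  tiles.append(np.hstack(r))
cv2.imwrite('pics/fin.png',np.vstack(tiles)[:,:,::-1])
for n in g:
  for p in ps:
    for k in nets.mark_of(p,n)[:2]: print(n,round(k['confidence'],2),w(p,k['point']).round())
for k in nets.mark_of(ps[1],'specimen_dish')[:1]: print('dish',w(ps[1],k['point']).round())
"
```

```text
filter_cube [(np.float64(583.6), np.float64(-265.2), np.float64(1.052), np.float64(0.485)), (np.float64(582.6), np.float64(-265.9), np.float64(-0.488), np.float64(0.537)), (np.float64(578.4), np.float64(-262.6), np.float64(0.896), np.float64(0.447))]
objective_yellow 0.74 [ 388. -272.    4.]
objective_yellow 0.33 [ 587. -268.    2.]
objective_yellow 0.62 [ 387. -269.    2.]
objective_yellow 0.26 [468. 136.  -0.]
objective_blue 0.53 [399. 275.   3.]
objective_blue 0.38 [396. 272.  -1.]
objective_blue 0.6 [ 543. -140.    3.]
objective_blue 0.53 [401. 271.   4.]
filter_cube 0.58 [400. 275.   4.]
filter_cube 0.61 [ 581. -264.    6.]
detector 0.55 [466. 135.   1.]
detector 0.67 [459. 135.   1.]
detector 0.63 [532. 368.   2.]
dish [533. 367.   2.]
```

View pics/fin.png

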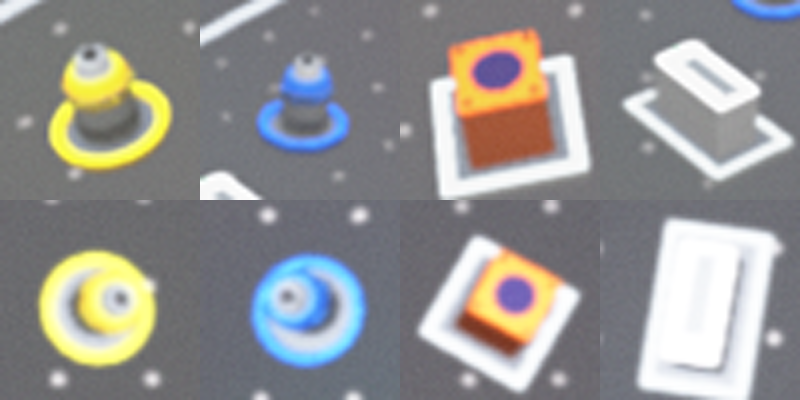

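The final crops show all four parts standing upright inside their homes: both objectives within their rims, the cube and the detector squared with their trays. The arm is clear and the dish has not moved beyond the measuring noise, so I'll hand in.

```bash
python3 -c "
from cell import env,readout
print(readout.state()['t']); print(env.job_done())"
```

```text
39.1
the job is handed in; nothing more can be done
None
```

I put all four parts in their homes and handed the job in at about 39 s of the 112 s. The hand-in reports no verdict, so what follows rests on my own checks.

**Placing:** I gripped each part low and lowered it until the force reading showed contact. The peak was about 23 N for the two objectives and 3.5 N or less for the blocks. I then released each part and lifted away. The pink objective and the turquoise cup were not touched.

**Last pictures, both cameras:** Each part stands upright inside its cup or tray, and the two blocks look square to the sides. The arm is well clear of the bench.

**Network positions after release, against the home centres:**
- **Objectives:** both within about 3 to 4 mm.
- **Detector:** within 1 mm in one view and about 6 mm in the other.
- **Cube:** one view gave about 6 mm. The other returned a wrong match at the blue cup. I went by the cube's pose at release, under 1 mm from the tray centre, and by the pictures.
- **Specimen dish:** read about 3 mm from its first reading, which is within the networks' error.

**Checks that failed:** My final silhouette fit of the cube matched poorly (overlap about 0.5, against 0.93 at the start), so I did not use it. The networks also gave some low-confidence false hits.

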